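# Slide the paper tray into the photo printer and swing its catch across

### The arm

A 6-joint arm with a two-finger parallel gripper is mounted at the origin on the work surface; the furniture and walls round the work are solid. World frame = base frame: x ahead of the robot, y to its left, z up, the work surface at z = 0. Lengths are in mm, angles in degrees, forces in N, time in s.
With the tool pointing down it reaches from about 325 to 1000 mm from the base axis. Payload 5.1 kg.
Tool frame: the origin (TCP) lies at the centre of the arm's flange, where the gripper is bolted on; the fingertips stand 173 mm ahead of it and the grasp point (between the pads) lies 155 mm ahead of it; z points along the fingers, x is the direction in which the jaws open and shut, and the axes are right-handed (so a half turn about z gives the same grasp; the last joint's range is limited). The gripper opens to 85 mm and grips with 20 to 120 N. Pads are 22 mm wide; open, the fingers measure 114 mm over their backs; the gripper's body (76 mm by 85 mm) begins 54 mm behind the grasp point. The pads swing forward as they close: fully open they stand 13 mm farther back than shut.
Start: joints at [-68.732, 7.093, 94.555, -0, 78.352, -4.733], TCP at [284.918, -584.216, 404.722] pointing down, gripper open.
Joint ranges: [-149.61, 149.61], [-58.7, 133.49], [1.44, 155.28], [-77.14, 257.14], [18.33, 153.61], [-166.67, 166.67]. Speed limits (degrees/s): [147.25, 147.25, 180, 180, 180, 180].

### API

Orientations are given as a 3x3 rotation matrix whose columns are the frame's x, y, z axes.
In Python, from cell import sense, camera, camera_params, hand_in gives the robot as it stands. The module is installed in compiled form; this text tells all that it offers.
- The arm moves only by the tool arm_command, never from a script. Its argument "moves" is a list of rows, each a list of 7 numbers: the turn, a rotation vector about the tool's x, y, z in rad, then the shift along the tool's x, y, z in m, then the closure, from -1 (fully open) to 1 (shut), so that 0 is half open. In form: [[rx, ry, rz, dx, dy, dz, hand], ...]. A call has 1 to 10 rows; each row is the pose to reach, as a shift and turn from the pose measured when the call began, along the tool's axes at that moment; what a row does not reach only later rows make up. A row lasts 1/12 s, in which the tool goes at most 41.7 mm and 7.16 degrees, less where a joint would pass 70% of its speed; a pose out of reach is approached as far as the arm can. A call with a gripper value outside its range is refused whole. The fingers move at their own pace and stop on an object; "newtons" is the grip in N (left out, the last holds). Time passes only in rows, so rows that repeat a pose let the fingers close. It gives the time, the measured TCP pose, the force and the opening at its end, in the units of the state.
- sense(): the state, without advancing time (a new reading comes with each control period).
- camera(name): name is "scene" or "top" or "wrist"; returns the picture (384x512x3 uint8, blue, green, red); there is no depth.
- camera_params(name): a dict with "K" (3x3 intrinsics, pixels), "world_from_camera" (4x4, takes a point from camera to world coordinates); the wrist camera has in their place "hand_eye" (4x4, takes a point from camera to tool coordinates, whose origin is the TCP and whose axes are the tool frame's). Camera axes: x right, y down, z forward; pixel columns grow to the right and rows downward; lengths in mm; the calibration is good to about 2 mm. A picture is of the moment at which its call begins: read the wrist's pose just before it. camera_params takes no time and is no camera call.
- hand_in(): hands the job in, once; it reports no verdict.
The state is a dict: "clock": time; "qpos": joint angles; "joint_vel": joint speeds; "effort": joint torques, N m; "tool_pos": TCP position; "eef_rot": TCP orientation; "contact_force": force on the tool from outside, world axes, zero at the start; "wrist_torque": the same for the moment, N m; "opening": opening from 0.0 (shut) to 1.0 (fully open).
Only numpy, scipy, OpenCV 4.12 (cv2) and the standard library are available. Lean on these libraries where they do the work, as an engineer would, in place of code of your own. Each camera call takes 0.05 s, during which the arm holds its last target.

### The job

Push the loaded paper tray into the bay at the front of the photo printer until it is fully home, its front flush with the printer's face. Then swing the printer's steel catch down by its knob until it hangs straight down across the front of the tray, and let go. Leave the stapler and the glue stick where they stand.

Things in the scene. Friction and masses are not known exactly. Their poses are not given: they have to be found in the camera images.
- printer: Small white desk photo printer, fixed, 170 deep (x) x 230 wide (y) x 140 mm high, dark blank display on top. Origin: centre of its underside, on the desk; +x points into the machine (away from the robot), +y to the left as seen from the front, z up. Front face at x = -85 mm; a rounded brow juts 16 mm farther out over it, 109 to 135 mm above the desk.
- bay_mouth (a point): Point on the desk at the middle of the bay's mouth, in the plane of the printer's front face; axes as the printer's. The bay has no floor (the tray slides on the desk). It is 154 mm wide, 52 mm high, 131 mm deep from the front face to a rigid rear stop, with rigid side walls; over the first 20 mm at the mouth the walls flare out by 10 mm a side.
- bay_home (a point): Point of the printer on the desk where the tray's origin lies when the tray is fully home. Axes as the printer's. The tray goes in with its x axis along the printer's x axis.
- tray: Loose grey paper tray with a fixed stack of white card, 0.2 to 0.4 kg, on the desk. Body 130 long (x) x 150 wide (y), walls 30 mm high; front panel at x = -65 mm, 42 mm high. Origin: centre of the body's underside; +x to its rear, which goes in first. 2 mm play each side in the bay. An upright pull fin, 14 mm thick (y), juts from x = -65 to -114 mm mid-front, 3 to 47 mm high.
- tray_fin (a point): Point inside the tray's pull fin at which to grip it: tray x = -92 mm, y = 0, 30 mm above the tray's underside. Axes as the tray's.
- catch (a joint): Angle (rad) of the flat steel catch, 18 wide x 6 thick x 78 mm, 4 mm before the printer's face, turning about the printer's x. 0 = hangs straight down over the tray's front (end stop); grows as it swings out and up to the printer's -y side (right, from the front), to 1.5. Stays where left; 1 to 2 N at the knob turns it. Blocked while the tray is over 4 mm proud; if down, it bars the tray.
- catch_knob (a point): Centre of the catch's knob: a dark round peg, 14 mm in diameter, sticking out 34 mm from the bar toward the printer's -x (from 94 to 128 mm in front of the printer's origin; this point at 113 mm), 60 mm from the catch's pivot. Axes turn with the catch; x as the printer's.
- catch_pivot (a point): Point of the printer on the catch's turning axis: printer x = -113, y = -58, z = 95 mm (level with catch_knob along x). Axes as the printer's. The knob is at y = -60 sin(q), z = -60 cos(q) mm from here, q the catch angle.
- stapler: Stapler, 130 x 34 x 48 mm, loose, lying on the desk to the left of the tray's path. Origin: centre of its underside, x along its length.
- glue_stick: Glue stick standing upright on the desk to the right of the printer, 24 mm in diameter, 92 mm high, loose. Origin: centre of its underside, z up.

How it is judged (in metres and radians):
On the way, in this order (a step that is already met when the one before it is completed fails the run):
1. the tray is fully home in the bay (within 4 mm) while the catch is still open (x of tray in the frame of bay_home between -0.004 and 0.004 m and y of tray in the frame of bay_home between -0.004 and 0.004 m and z of tray in the frame of bay_home below 0.005 m and angle between the x axis of tray and the x axis of printer, either way round below 0.05 rad and angle between tray's own z axis and vertical below 0.06 rad and value of joint catch above 0.5 rad), for 0.2 s.
2. the catch hangs down across the tray's front (value of joint catch below 0.15 rad), for 0.2 s.
At the end, for the whole second after the job is handed in: The tray stands flat on the desk in the bay, at rest, its origin within 4 mm of bay_home along the printer's x and y and squared up with the printer to 0.05 rad; the catch is within 0.15 rad of hanging straight down (x of tray in the frame of bay_home between -0.004 and 0.004 m and y of tray in the frame of bay_home between -0.004 and 0.004 m and z of tray in the frame of bay_home below 0.005 m and angle between the x axis of tray and the x axis of printer, either way round below 0.05 rad and angle between tray's own z axis and vertical below 0.06 rad and value of joint catch below 0.15 rad and linear speed of tray below 0.01 m/s); the robot touches nothing.
It fails at once if the stapler is moved by more than 30 mm (distance of stapler from where it was at the start of the episode above 0.03 m).
It fails at once if the glue stick is moved by more than 30 mm or tipped over (distance of glue_stick from where it was at the start of the episode above 0.03 m or angle between glue_stick's own z axis and vertical above 0.5 rad).
It also fails if it takes over 64 s, if anything falls off the work surface, if the arm or the gripper's body presses on something with over 40 N, if the wrist force passes 120 N, or if a joint passes its speed limit or range.

## Working session

There is one attempt and no reset: what is moved stays moved. The work goes in short steps, Python scripts to look and compute and a tool call to move; the robot and the scene stay as the last step left them, time stands still between calls to the robot, and variables do not carry over. Pictures are saved under pics/ and viewed, and the job is handed in when it is done.

Besides the shell and the picture viewer there is one more tool, called after ">>>" as name([rows], argument=value, ...), one row to a line, values as JSON. arm_command: Moves the arm, as the interface text tells. Its arguments: {"type":"object","properties":{"moves":{"type":"array"},"newtons":{"type":"number"}},"required":["moves"]}

```bash
mkdir -p pics; python3 - <<'E'
from cell import *
import cv2,numpy as np
np.set_printoptions(precision=4,suppress=True)
s=sense();print(s)
for n in("scene","top","wrist"):
    cv2.imwrite(f"pics/{n}0.png",camera(n));print(n,camera_params(n))
E
```

```text
{'clock': 0.0, 'qpos': array([-68.7295,   7.1338,  94.6333,  -0.0015,  78.3536,  -4.7308]), 'joint_vel': array([ 0.0143,  0.0972, -0.0229, -0.0162, -0.0251, -0.0226]), 'effort': array([ -0.0004, -42.3619, -36.5452,  -0.0002,   0.0069,  -0.    ]), 'tool_pos': array([ 284.8537, -583.981 ,  403.4574]), 'eef_rot': array([[ 0.4384, -0.8988, -0.0008],
       [-0.8988, -0.4384,  0.002 ],
       [-0.0021, -0.0001, -1.    ]]), 'contact_force': array([-0.5678, -0.1391, -0.1642]), 'wrist_torque': array([ 0.0052,  0.0754, -0.0278]), 'opening': 1.0011383958794977}
scene {'K': array([[427.631 ,   0.    , 255.4296],
       [  0.    , 427.631 , 189.6641],
       [  0.    ,   0.    ,   1.    ]]), 'world_from_camera': array([[   0.4142,   -0.3922,    0.8213, -219.0944],
       [  -0.9102,   -0.1816,    0.3723, -460.3486],
       [   0.0032,   -0.9018,   -0.4322,  517.6757],
       [   0.    ,    0.    ,    0.    ,    1.    ]])}
top {'K': array([[479.9842,   0.    , 266.1573],
       [  0.    , 479.9842, 191.234 ],
       [  0.    ,   0.    ,   1.    ]]), 'world_from_camera': array([[  -0.1843,   -0.764 ,    0.6184, -252.332 ],
       [  -0.9828,    0.1487,   -0.1091,   75.3354],
       [  -0.0086,   -0.6279,   -0.7783, 1160.3628],
       [   0.    ,    0.    ,    0.    ,    1.    ]])}
wrist {'K': array([[332.4911,   0.    , 254.0542],
       [  0.    , 332.4911, 192.5993],
       [  0.    ,   0.    ,   1.    ]]), 'hand_eye': array([[  1.    ,   0.0002,  -0.    ,   0.146 ],
       [ -0.0001,   0.9594,   0.2819, -73.0729],
       [  0.0001,  -0.2819,   0.9594,  31.7701],
       [  0.    ,   0.    ,   0.    ,   1.    ]])}
```

View pics/scene0.png

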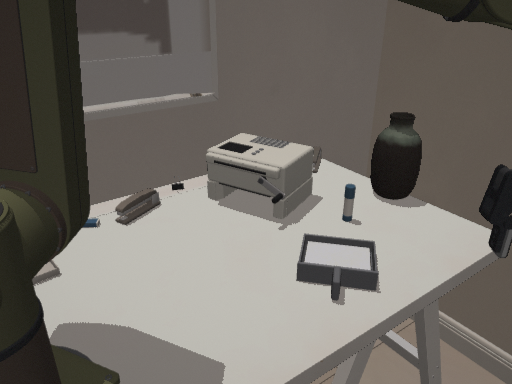

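View pics/top0.png

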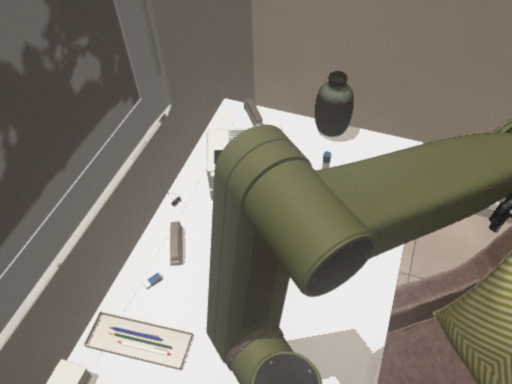

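View pics/wrist0.png

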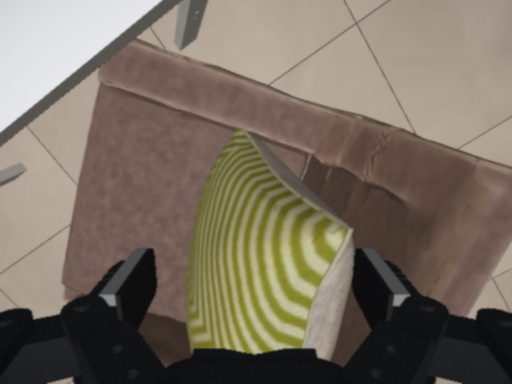

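The scene view shows the printer at about (260,170), the tray at (338,262) with its fin pointing down at (336,283), the catch raised near (270,188), the glue stick at (349,203) and the stapler at (138,204). I'll enlarge it.

```bash
python3 - <<'E'
import cv2
a=cv2.imread("pics/scene0.png")
cv2.imwrite("pics/s_a.png",cv2.resize(a[125:225,195:335],None,fx=5.5,fy=5.5,interpolation=cv2.INTER_CUBIC))
cv2.imwrite("pics/s_b.png",cv2.resize(a[225:305,285:395],None,fx=7,fy=7,interpolation=cv2.INTER_CUBIC))
E
```

```text
(no output)
```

View pics/s_a.png

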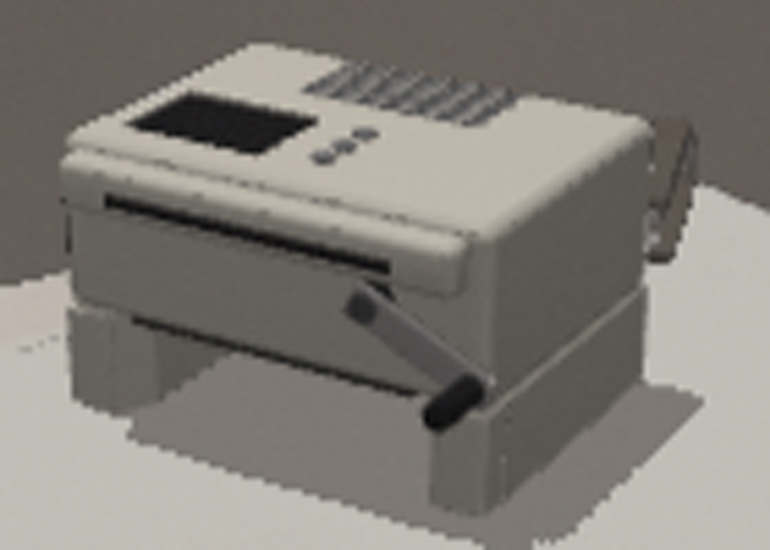

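View pics/s_b.png

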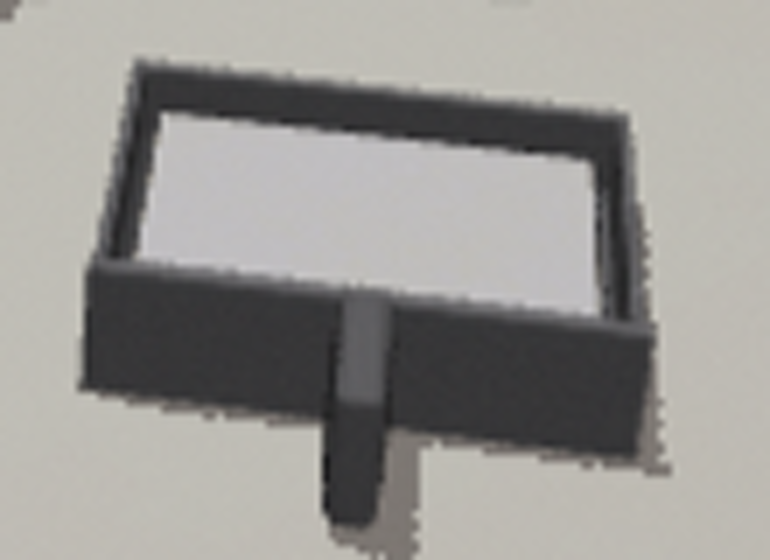

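```bash
cat > h.py <<'E'
import numpy as np,cv2
from scipy.optimize import least_squares
from cell import *
np.set_printoptions(precision=4,suppress=True)
def proj(n,P,T=None):
    c=camera_params(n);K=c["K"];W=c["world_from_camera"] if T is None else T
    q=np.c_[P,np.ones(len(P))]@np.linalg.inv(W).T
    q=q[:,:3]@K.T
    return q[:,:2]/q[:,2:]
def wristT():
    s=sense();T=np.eye(4);T[:3,:3]=s["eef_rot"];T[:3,3]=s["tool_pos"]
    return T@camera_params("wrist")["hand_eye"]
def place(p,P):
    c,s=np.cos(p[2]),np.sin(p[2]);P=np.asarray(P,float)
    return P@np.array([[c,-s,0],[s,c,0],[0,0,1]]).T+[p[0],p[1],0]
def fit(n,P,uv,x0,T=None):
    f=lambda p:(proj(n,place(p,P),T)-uv).ravel()
    r=least_squares(f,x0,x_scale=[100,100,1]);return r.x,f(r.x).reshape(-1,2)
E
python3 - <<'E'
from h import *
def un(l,f,o): return (np.array(l)+.5)/f-.5+o
P=[(-85,-115,0),(-85,115,0),(-85,-87,0),(85,-115,0),(-94,-58,95)]
uv=un([(487,515),(73,402),(432,503),(645,383),(360,305)],5.5,(195,125))
p,r=fit("scene",P,uv,[700,0,0]);print("printer",p,np.degrees(p[2]),r)
T=[(-65,75,0),(-65,-75,0),(-65,75,42),(-65,-75,42),(65,75,30),(65,-75,30)]
uvt=un([(82,388),(638,457),(90,262),(652,328),(138,62),(628,115)],7,(285,225))
t,r=fit("scene",T,uvt,[500,-200,0]);print("tray",t,np.degrees(t[2]),r)
# tray in printer frame
c,s=np.cos(p[2]),np.sin(p[2]);d=t[:2]-p[:2]
print("tray in printer",c*d[0]+s*d[1],-s*d[0]+c*d[1],np.degrees(t[2]-p[2]))
for q in np.arange(.5,1.6,.1):
    print(q,(proj("scene",place(p,[(-128,-58-60*np.sin(q),95-60*np.cos(q))]))-[195,125])*5.5)
E
```

```text
printer [738.7497 -40.6156  -0.1228] -7.0374046582278265 [[-0.4596  0.9998]
 [-0.3134 -0.6582]
 [-0.4245  0.2365]
 [ 0.0385 -0.9281]
 [ 1.1064  0.04  ]]
tray [ 508.0284 -313.4117    0.2229] 12.76872227970724 [[-0.144  -0.0308]
 [-0.1317  0.3814]
 [-0.3084  0.0791]
 [ 0.7141  0.5373]
 [-0.4653 -0.8634]
 [ 0.2792 -0.7437]]
tray in printer -195.560921598763 -299.00829616584286 19.80612693793507
0.5 [[379.7156 457.1425]]
0.6 [[390.1137 453.6397]]
0.7 [[399.9196 448.8864]]
0.7999999999999999 [[409.029  442.9157]]
0.8999999999999999 [[417.3423 435.7735]]
0.9999999999999999 [[424.7657 427.5191]]
1.0999999999999999 [[431.2128 418.2247]]
1.1999999999999997 [[436.6056 407.9754]]
1.2999999999999998 [[440.8763 396.8686]]
1.4 [[443.968  385.0134]]
1.4999999999999998 [[445.8362 372.5296]]
```

```bash
python3 - <<'E'
from h import *
c=camera_params("scene");W=c["world_from_camera"]
def ray(n,u,v,z):
    c=camera_params(n);W=c["world_from_camera"];d=W[:3,:3]@np.linalg.inv(c["K"])@[u,v,1];return W[:3,3]+d*(z-W[2,3])/d[2]
print("glue",ray("scene",348,219,0),ray("scene",350,187,92))
print("stapler",ray("scene",124,217,0),ray("scene",160,203,0),ray("top",176,262,20),ray("top",177,224,20))
def R(yaw,tilt):  # tool z down tilted forward along heading; x tool = lateral
    h=np.array([np.cos(yaw),np.sin(yaw),0]);z=np.sin(tilt)*h-np.cos(tilt)*np.array([0,0,1])
    x=np.array([np.sin(yaw),-np.cos(yaw),0]);y=np.cross(z,x);return np.c_[x,y,z]
from scipy.spatial.transform import Rotation as Ro
t=np.array([508.0,-313.4,.2229]);Rt=R(t[2],np.radians(38));print(Rt)
s=sense()
for off in (0,120):
    g=place(t,[(-95,0,30)])[0]-155*Rt[:,2]-off*Rt[:,2];print("tcp",g)
    print("rot",Ro.from_matrix(s["eef_rot"].T@Rt).as_rotvec(),"shift",s["eef_rot"].T@(g-s["tool_pos"]))
E
```

```text
glue [ 708.5968 -289.5018    0.    ] [ 695.9021 -288.267    92.    ]
stapler [486.4872 215.139    0.    ] [585.6577 179.4279   0.    ] [456.545  203.0989  20.    ] [583.1519 191.615   20.    ]
[[ 0.2211 -0.7685  0.6004]
 [-0.9753 -0.1742  0.1361]
 [ 0.     -0.6157 -0.788 ]]
tcp [ 322.2836 -355.4957  152.1417]
rot [0.6603 0.0781 0.2218] shift [-188.6149 -133.791   251.9265]
tcp [ 250.2319 -371.8274  246.703 ]
rot [0.6603 0.0781 0.2218] shift [-205.6701  -61.8857  157.3815]
```

>>> arm_command([
  [0.66,0.078,0.222,-0.206,-0.062,0.157,-1],
  [0.66,0.078,0.222,-0.206,-0.062,0.157,-1],
  [0.66,0.078,0.222,-0.206,-0.062,0.157,-1],
  [0.66,0.078,0.222,-0.206,-0.062,0.157,-1],
  [0.66,0.078,0.222,-0.206,-0.062,0.157,-1],
  [0.66,0.078,0.222,-0.206,-0.062,0.157,-1],
  [0.66,0.078,0.222,-0.206,-0.062,0.157,-1],
  [0.66,0.078,0.222,-0.206,-0.062,0.157,-1],
  [0.66,0.078,0.222,-0.206,-0.062,0.157,-1],
  [0.66,0.078,0.222,-0.206,-0.062,0.157,-1],
], newtons=40)

```text
clock: 0.98
tool_pos: [250.6, -372.8, 248.7]
eef_rot: [[0.221, -0.768, 0.601], [-0.975, -0.176, 0.133], [0.003, -0.616, -0.788]]
contact_force: [1.0, -0.4, 0.5]
opening: 0.997
```

```bash
python3 - <<'E'
from h import *
s=sense();print(s["clock"],s["qpos"],s["tool_pos"],s["eef_rot"])
cv2.imwrite("pics/wrist1.png",camera("wrist"));cv2.imwrite("pics/top1.png",camera("top"))
E
```

```text
0.9833 [-71.0661 -10.989  130.4175  43.1545  63.4412 -14.9025] [ 250.5906 -372.8081  248.6802] [[ 0.2205 -0.7682  0.601 ]
 [-0.9754 -0.1756  0.1334]
 [ 0.003  -0.6156 -0.788 ]]
```

View pics/wrist1.png

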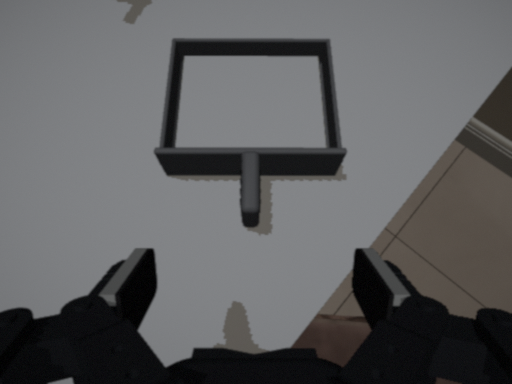

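View pics/top1.png

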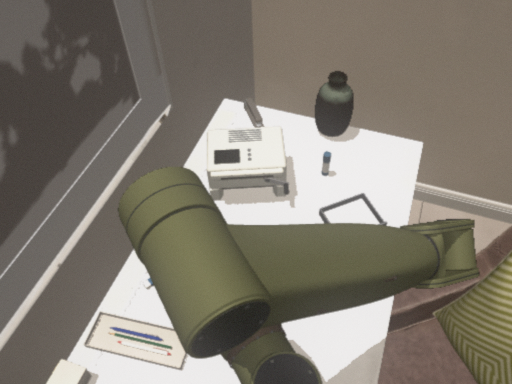

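Wrist view: tray seen squarely, front top edge from (155,150) to (346,150), rear top edge (173,40)–(329,40), fin end (251,222). Top view shows the printer unobstructed at (246,160).

```bash
python3 - <<'E'
from h import *
T=wristT()
P=[(-65,75,0),(-65,-75,0),(-65,75,42),(-65,-75,42),(65,75,30),(65,-75,30),(-114,0,47),(-114,0,3)]
uv=np.array([(167,175),(341,175),(155,150),(346,150),(172.5,40),(329.5,40),(251,208),(251,226)])
t,r=fit("wrist",P,uv,[508,-313,.22],T);print(t,np.degrees(t[2]),r)
a=cv2.imread("pics/top1.png")
cv2.imwrite("pics/t_a.png",cv2.resize(a[115:210,195:300],None,fx=6,fy=6,interpolation=cv2.INTER_CUBIC))
p=[738.75,-40.6,-.1228]
for P in [(-85,-115,0),(-85,115,0),(85,-115,140),(85,115,140),(-101,110,122),(-101,-110,122),(-94,-58,95)]:
    print(P,(proj("top",place(p,[P]))-[195,115])*6)
E
```

```text
[ 509.2005 -313.1919    0.2258] 12.937596307119199 [[-0.0164 -0.4791]
 [-4.6894 -0.7162]
 [-1.1379  1.586 ]
 [ 3.0648  1.3748]
 [-0.2985 -3.905 ]
 [ 1.254  -3.8221]
 [ 0.6094  1.8966]
 [ 0.7775  1.009 ]]
(-85, -115, 0) [[546.4001 484.5231]]
(-85, 115, 0) [[ 97.7778 508.9679]]
(85, -115, 140) [[523.5363  55.7093]]
(85, 115, 140) [[74.0782 78.0061]]
(-101, 110, 122) [[ 82.9523 377.1231]]
(-101, -110, 122) [[544.9877 352.6395]]
(-94, -58, 95) [[435.6216 383.9355]]
```

View pics/t_a.png

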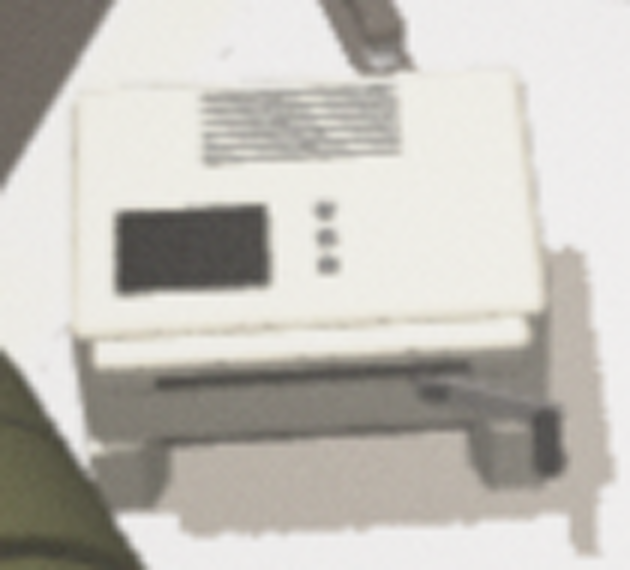

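```bash
python3 - <<'E'
from h import *
def un(l,f,o): return (np.array(l)+.5)/f-.5+o
P1=[(-85,-115,0),(-85,115,0),(-85,-87,0),(85,-115,0),(-94,-58,95)]
u1=un([(487,515),(73,402),(432,503),(645,383),(360,305)],5.5,(195,125))
P2=[(-85,-115,0),(-85,-87,0),(-85,87,0),(-97,-58,95),(85,-115,138),(85,115,138)]
u2=un([(545,487),(490,487),(155,508),(435,390),(523,68),(75,92)],6,(195,115))
p,r=fit("top",P2,u2,[738,-40,-.12]);print("top only",p,r)
f=lambda p:np.r_[(proj("scene",place(p,P1))-u1).ravel()/1.4,(proj("top",place(p,P2))-u2).ravel()]
r=least_squares(f,p,x_scale=[100,100,1]);print("both",r.x,r.cost)
E
```

```text
top only [737.9186 -38.8759  -0.1186] [[ 0.2613  0.1651]
 [ 0.3664  0.6893]
 [-0.3836  0.4625]
 [ 0.1926  0.4193]
 [-0.1285 -0.9987]
 [-0.3204 -1.0612]]
both [738.3204 -39.4301  -0.1183] 3.117729073709115
```

```bash
cat >> h.py <<'E'
from scipy.spatial.transform import Rotation as Ro
def R(yaw,tilt):
    h=np.array([np.cos(yaw),np.sin(yaw),0]);z=np.sin(tilt)*h-np.cos(tilt)*np.array([0,0,1])
    x=np.array([np.sin(yaw),-np.cos(yaw),0]);y=np.cross(z,x);return np.c_[x,y,z]
def rel(g,Rt,s=None):
    "row for grasp point g, orientation Rt"
    s=s or sense();t=np.asarray(g)-155*Rt[:,2]
    return np.r_[Ro.from_matrix(s["eef_rot"].T@Rt).as_rotvec(),s["eef_rot"].T@(t-s["tool_pos"])/1000]
PR=np.array([738.3,-39.4,-.119])
E
python3 - <<'E'
from h import *
t=np.array([508.8,-313.3,.2245]);Rt=R(t[2],np.radians(38))
print(rel(place(t,[(-95,0,30)])[0],Rt))
E
```

```text
[-0.     -0.0041  0.0006 -0.0015  0.0009  0.1223]
```

>>> arm_command([
  [0,-0.004,0,-0.0015,0.001,0.04,-1],
  [0,-0.004,0,-0.0015,0.001,0.08,-1],
  [0,-0.004,0,-0.0015,0.001,0.11,-1],
  [0,-0.004,0,-0.0015,0.001,0.122,-1],
  [0,-0.004,0,-0.0015,0.001,0.122,-1],
  [0,-0.004,0,-0.0015,0.001,0.122,0],
  [0,-0.004,0,-0.0015,0.001,0.122,0.5],
  [0,-0.004,0,-0.0015,0.001,0.122,1],
  [0,-0.004,0,-0.0015,0.001,0.122,1],
  [0,-0.004,0,-0.0015,0.001,0.122,1],
], newtons=40)

```text
clock: 1.92
tool_pos: [322.8, -356.4, 153.4]
eef_rot: [[0.222, -0.768, 0.601], [-0.975, -0.177, 0.135], [0.003, -0.616, -0.788]]
contact_force: [-0.3, -0.5, -1.5]
opening: 0.305
```

```bash
python3 - <<'E'
from h import *
s=sense();print(s["clock"],s["qpos"],s["tool_pos"],s["contact_force"],s["opening"]*85)
cv2.imwrite("pics/wrist2.png",camera("wrist"))
E
```

```text
1.9167 [-61.5687   2.8135 129.1154  51.359   49.3827 -19.6536] [ 322.7649 -356.4379  153.4134] [-0.3399 -0.4545 -1.5222] 25.917937924580016
```

View pics/wrist2.png

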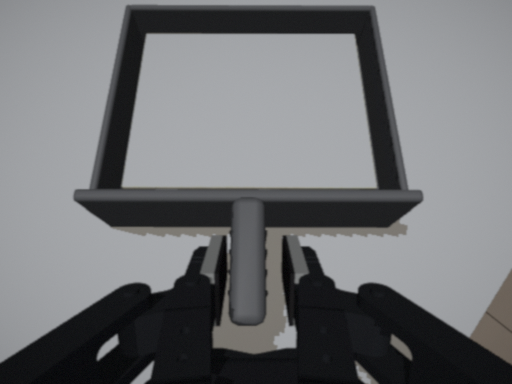

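>>> arm_command([
  [0,0,0,0,0,0,1],
  [0,0,0,0,0,0,1],
  [0,0,0,0,0,0,1],
  [0,0,0,0,0,0,1],
  [0,0,0,0,0,0,1],
], newtons=50)

```text
clock: 2.38
tool_pos: [322.7, -356.3, 153.3]
eef_rot: [[0.222, -0.768, 0.601], [-0.975, -0.176, 0.135], [0.002, -0.616, -0.788]]
contact_force: [-2.1, -0.1, 0.9]
opening: 0.156
```

```bash
cat >> h.py <<'E'
def grasp(s): return s["tool_pos"]+155*s["eef_rot"][:,2]
def plan(tray,wps,n):
    """tray: current tray world pose (rigid with tool); wps: list of tray poses in printer frame"""
    s=sense();c,d=np.cos(tray[2]),np.sin(tray[2])
    def M(p):
        m=np.eye(4);m[:3,:3]=Ro.from_euler('z',p[2]).as_matrix();m[:2,3]=p[:2];return m
    A=np.eye(4);A[:3,:3]=s["eef_rot"];A[:3,3]=s["tool_pos"]
    for w in wps:
        B=M(PR)@M(w)@np.linalg.inv(M(tray))@A
        D=np.linalg.inv(A)@B
        print(w,np.round(np.r_[Ro.from_matrix(D[:3,:3]).as_rotvec(),D[:3,3]/1000],4), np.round(B[:3,3]))
E
python3 - <<'E'
from h import *
s=sense();print(s["clock"],s["tool_pos"],s["contact_force"],s["opening"]*85,grasp(s))
t0=np.array([508.8,-313.3,.2245])
plan(t0,[(-195-5*0,-299+300*i/10,.344*(1-min(1,i/7))) for i in range(0,11)],0)
E
```

```text
2.3833 [ 322.6795 -356.3215  153.2575] [-2.111  -0.1005  0.9029] 13.286390245415753 [ 415.8456 -335.3488   31.1706]
(-195, -299.0, 0.344) [ 0.     -0.0003 -0.0004  0.     -0.0003  0.0003] [ 323. -356.  153.]
(-195, -269.0, 0.2948571428571429) [-0.0001  0.03    0.0383 -0.0376 -0.0085  0.0065] [ 325. -317.  153.]
(-195, -239.0, 0.2457142857142857) [-0.0002  0.0602  0.077  -0.0752 -0.017   0.0131] [ 327. -278.  153.]
(-195, -209.0, 0.19657142857142854) [-0.0003  0.0905  0.1157 -0.1128 -0.0259  0.0199] [ 329. -239.  153.]
(-195, -179.0, 0.14742857142857144) [-0.0004  0.1208  0.1544 -0.1503 -0.0351  0.0271] [ 332. -200.  153.]
(-195, -149.0, 0.09828571428571427) [-0.0005  0.1511  0.1931 -0.1877 -0.0447  0.0345] [ 336. -161.  153.]
(-195, -119.0, 0.049142857142857155) [-0.0006  0.1814  0.2319 -0.225  -0.0546  0.0421] [ 340. -122.  153.]
(-195, -89.0, 0.0) [-0.0007  0.2116  0.2706 -0.2622 -0.0649  0.0501] [344. -82. 153.]
(-195, -59.0, 0.0) [-0.0007  0.2116  0.2706 -0.2905 -0.0729  0.0563] [348. -53. 153.]
(-195, -29.0, 0.0) [-0.0007  0.2116  0.2706 -0.3187 -0.0809  0.0624] [351. -23. 153.]
(-195, 1.0, 0.0) [-0.0007  0.2116  0.2706 -0.347  -0.0889  0.0686] [355.   7. 153.]
```

>>> arm_command([
  [0,0.03,0.0385,-0.0376,-0.0085,0.0065,1],
  [0,0.06,0.077,-0.075,-0.017,0.013,1],
  [0,0.09,0.1155,-0.113,-0.026,0.02,1],
  [0,0.121,0.154,-0.15,-0.035,0.027,1],
  [0,0.121,0.154,-0.15,-0.035,0.027,1],
])

```text
clock: 2.8
tool_pos: [332.0, -195.1, 152.4]
eef_rot: [[0.033, -0.787, 0.617], [-0.999, -0.026, 0.021], [-0.0, -0.617, -0.787]]
contact_force: [0.0, -1.1, -3.4]
opening: 0.154
```

```bash
python3 - <<'E'
from h import *
s=sense();print(s["clock"],s["qpos"],s["tool_pos"],s["contact_force"],s["opening"]*85,grasp(s))
cv2.imwrite("pics/wrist3.png",camera("wrist"))
# tray pose assuming rigid
E
```

```text
2.8 [-45.4824 -14.1756 144.4947  53.9981  34.1451   0.7202] [ 332.0018 -195.0675  152.4347] [ 0.0164 -1.1221 -3.383 ] 13.095841901356565 [ 427.5633 -191.867    30.4398]
```

View pics/wrist3.png

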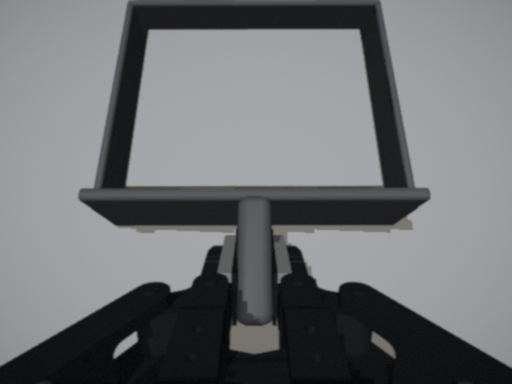

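```bash
cat >> h.py <<'E'
def fk(q,k):
    h,d,a,L1,b,L2,dw=k;q=np.radians(q);r=lambda ax,t:Ro.from_euler(ax,t).as_matrix()
    A=r('z',q[0]);p=np.array([0,0,h])+A@[a,d,0];A=A@r('y',q[1]);p=p+A@[0,0,L1];A=A@r('y',q[2]);p=p+A@[b,0,L2]
    A=A@r('z',q[3])@r('y',q[4]);p=p+A@[0,0,dw];return p,A@r('z',q[5])
E
cat > fitk.py <<'E'
from h import *
D=[([-68.7295,7.1338,94.6333,-.0015,78.3536,-4.7308],[284.8537,-583.981,403.4574]),
([-71.0661,-10.989,130.4175,43.1545,63.4412,-14.9025],[250.5906,-372.8081,248.6802]),
([-61.5687,2.8135,129.1154,51.359,49.3827,-19.6536],[322.7649,-356.4379,153.4134]),
([-45.4824,-14.1756,144.4947,53.9981,34.1451,.7202],[332.0018,-195.0675,152.4347])]
f=lambda k:np.concatenate([fk(q,k)[0]-p for q,p in D])
r=least_squares(f,[300,50,0,400,0,400,100]);print(r.x,f(r.x));print(fk(*[D[3][0],r.x])[1])
np.save("k.npy",r.x)
E
python3 fitk.py
```

```text
[223.2001  53.5998   0.0004 452.4001  42.4    613.0997 102.1002] [-0.0001  0.     -0.     -0.0003 -0.0002  0.0001  0.0003  0.0001  0.
  0.      0.0002 -0.0001]
[[-0.0335  0.7866  0.6165]
 [ 0.9994  0.0263  0.0207]
 [ 0.      0.6169 -0.7871]]
```

```bash
cat >> h.py <<'E'
try: KK=np.load("k.npy")
except Exception: KK=None
LO=np.array([-149.61,-58.7,1.44,-77.14,18.33,-166.67]);HI=np.array([149.61,133.49,155.28,257.14,153.61,166.67])
F6=np.diag([-1.,-1,1])
def ik(p,Rt,q0):
    def f(q):
        a,A=fk(q,KK);return np.r_[(a-p)/100,(A@F6-Rt).ravel()]
    r=least_squares(f,np.clip(q0,LO+.1,HI-.1),bounds=(LO,HI),x_scale=50);a,A=fk(r.x,KK);return r.x,np.linalg.norm(a-p),np.degrees(Ro.from_matrix(A@F6@Rt.T).magnitude())
E
python3 - <<'E'
from h import *
q0=sense()["qpos"]
for tilt in (15,20,25,30,35,38):
  q=q0
  for w in [(-195,-150),(-195,-80),(-195,0),(-165,0),(-120,0),(-60,0),(-20,0)]:
    Rt=R(PR[2],np.radians(tilt));g=place(PR,[(w[0]-95,w[1],31)])[0]
    qq,e,a=ik(g-155*Rt[:,2],Rt,q)
    if e<1:q=qq
    print(tilt,w,np.round(qq,1),round(e,2),round(a,2))
E
```

```text
15 (-195, -150) [-29.5 -10.9 136.1   8.7  41.2  61.4] 0.0 0.0
15 (-195, -80) [-19.6 -12.8 137.6   5.   40.6  73.8] 0.0 0.0
15 (-195, 0) [ -7.6 -12.5 137.4   0.3  40.1  89. ] 0.0 0.0
15 (-165, 0) [ -7.5  -8.  133.6   0.3  39.3  89.1] 0.0 0.0
15 (-120, 0) [ -7.5  -1.8 128.    0.3  38.8  89.2] 0.0 0.0
15 (-60, 0) [ -7.4   5.6 120.3   0.2  39.1  89.3] 0.0 0.0
15 (-20, 0) [ -7.3  10.2 115.1   0.2  39.7  89.3] 0.0 0.0
20 (-195, -150) [-30.8 -13.3 138.9  13.4  36.8  56.5] 0.0 0.0
20 (-195, -80) [-20.4 -15.4 140.5   7.9  35.7  70.8] 0.0 0.0
20 (-195, 0) [ -7.6 -15.1 140.2   0.5  34.9  88.8] 0.0 0.0
20 (-165, 0) [ -7.6 -10.3 136.4   0.5  33.9  88.9] 0.0 0.0
20 (-120, 0) [ -7.5  -3.9 130.8   0.4  33.1  89. ] 0.0 0.0
20 (-60, 0) [ -7.4   3.7 123.2   0.4  33.1  89.1] 0.0 0.0
20 (-20, 0) [ -7.4   8.4 118.    0.3  33.6  89.2] 0.0 0.0
25 (-195, -150) [-32.2 -15.5 141.5  19.6  32.6  50. ] 0.0 0.0
25 (-195, -80) [-21.2 -17.9 143.3  11.8  30.8  66.8] 0.0 0.0
25 (-195, 0) [ -7.7 -17.5 143.    0.7  29.5  88.6] 0.0 0.0
25 (-165, 0) [ -7.6 -12.4 139.2   0.7  28.2  88.7] 0.0 0.0
25 (-120, 0) [ -7.5  -5.7 1
[... 712 characters left out ...]
 148.3   1.8  18.3  87.5] 0.29 0.26
35 (-165, 0) [ -7.7 -15.8 144.1   1.9  18.3  87.4] 1.65 1.67
35 (-120, 0) [ -7.6  -8.5 138.1   1.8  18.3  87.6] 2.46 2.95
35 (-60, 0) [ -7.5  -0.1 130.3   1.6  18.3  87.9] 2.49 3.52
35 (-20, 0) [ -7.4   4.8 125.2   1.4  18.3  88.2] 2.19 3.37
38 (-195, -150) [-36.2 -19.4 148.1  47.2  24.3  21.5] 0.0 0.0
38 (-195, -80) [-23.6 -22.6 150.2  33.8  18.7  44.2] 0.0 0.0
38 (-195, 0) [ -8.  -22.7 149.4   3.1  18.3  86.1] 3.55 3.01
38 (-165, 0) [ -7.9 -16.8 145.1   3.2  18.3  86.1] 4.69 4.63
38 (-120, 0) [ -7.8  -9.2 139.    3.   18.3  86.4] 5.18 6.09
38 (-60, 0) [ -7.6  -0.7 131.1   2.4  18.3  87. ] 4.87 6.8
38 (-20, 0) [ -7.5   4.4 126.    2.   18.3  87.5] 4.4 6.7
```

```bash
python3 - <<'E'
from h import *
s=sense();x=s["eef_rot"][:,0];yaw=np.arctan2(x[0],-x[1]);print(yaw)
g=grasp(s)+np.array([-2*np.cos(yaw),-2*np.sin(yaw),.5])
Rt=R(yaw,np.radians(29.5));print(rel(g,Rt))
E
```

```text
0.03413807898891128
[-0.1492 -0.0021  0.0014  0.0003 -0.0218  0.0001]
```

>>> arm_command([
  [0,0,0,0,0,0,0.4],
  [0,0,0,0,0,0,0.3],
  [0,0,0,0,0,0,0.3],
  [0,0,0,0,0,0,0.3],
  [-0.075,0,0,0,-0.011,0,0.3],
  [-0.149,-0.002,0.001,0,-0.022,0,0.3],
  [-0.149,-0.002,0.001,0,-0.022,0,0.3],
  [-0.149,-0.002,0.001,0,-0.022,0,0.3],
  [-0.149,-0.002,0.001,0,-0.022,0,1],
  [-0.149,-0.002,0.001,0,-0.022,0,1],
])

```text
clock: 3.68
tool_pos: [349.0, -196.6, 165.7]
eef_rot: [[0.033, -0.87, 0.493], [-0.999, -0.029, 0.017], [-0.0, -0.493, -0.87]]
contact_force: [-0.2, 0.0, -0.3]
opening: 0.157
```

>>> arm_command([
  [0,0,0,0,0,0,1],
  [0,0,0,0,0,0,1],
  [0,0,0,0,0,0,1],
  [0,0,0,0,0,0,1],
  [0,0,0,0,0,0,1],
  [0,0,0,0,0,0,1],
  [0,0,0,0,0,0,1],
], newtons=50)

```text
clock: 4.27
tool_pos: [349.0, -196.7, 165.7]
eef_rot: [[0.033, -0.87, 0.493], [-0.999, -0.029, 0.017], [-0.0, -0.493, -0.87]]
contact_force: [-0.3, 0.4, 2.0]
opening: 0.154
```

```bash
python3 - <<'E'
from h import *
s=sense();x=s["eef_rot"][:,0];yaw=np.arctan2(x[0],-x[1])
print(s["clock"],s["qpos"],s["tool_pos"],s["contact_force"],s["opening"]*85,grasp(s),yaw)
cv2.imwrite("pics/wrist4.png",camera("wrist"))
cv2.imwrite("pics/scene4.png",camera("scene"))
E
```

```text
4.2667 [-42.1871 -13.3386 141.0829  36.059   35.6582  19.268 ] [ 348.9606 -196.6536  165.7369] [-0.3232  0.3681  2.0037] 13.118848810465144 [ 425.3356 -194.0949   30.884 ] 0.0332335003053953
```

View pics/wrist4.png

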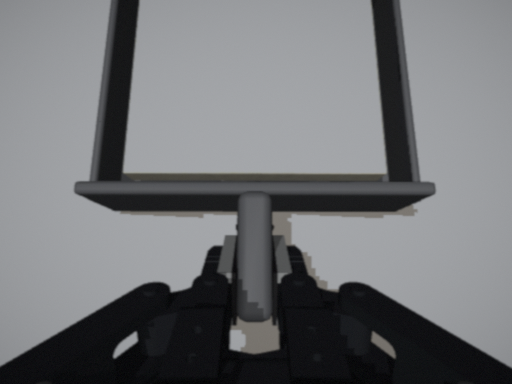

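View pics/scene4.png

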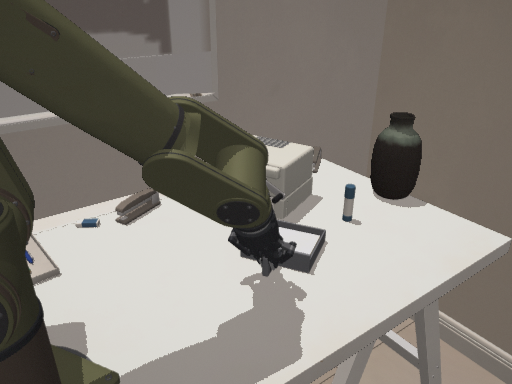

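```bash
python3 - <<'E'
from h import *
plan(np.array([522.7,-190.9,.033]),[(-193,-140,.1),(-190,-105,.05),(-186,-70,.0),(-182,-35,0),(-178,0,0)],0)
E
```

```text
(-193, -140, 0.1) [ 0.      0.0256  0.0452 -0.0442 -0.0076  0.0043] [ 356. -152.  166.]
(-190, -105, 0.05) [ 0.      0.0503  0.0887 -0.087  -0.0154  0.0087] [ 364. -109.  166.]
(-186, -70, 0.0) [ 0.      0.0749  0.1322 -0.1296 -0.0244  0.0139] [373. -66. 166.]
(-182, -35, 0) [ 0.      0.0749  0.1322 -0.1636 -0.0325  0.0184] [381. -32. 166.]
(-178, 0, 0) [ 0.      0.0749  0.1322 -0.1976 -0.0405  0.023 ] [389.   2. 166.]
```

>>> arm_command([
  [0,0.0128,0.0226,-0.022,-0.004,0.002,1],
  [0,0.0256,0.0452,-0.044,-0.0076,0.0043,1],
  [0,0.05,0.0887,-0.08,-0.0145,0.0085,1],
  [0,0.075,0.132,-0.115,-0.0215,0.0125,1],
  [0,0.075,0.132,-0.145,-0.028,0.016,1],
  [0,0.075,0.132,-0.175,-0.0355,0.02,1],
  [0,0.075,0.132,-0.1976,-0.0405,0.023,1],
  [0,0.075,0.132,-0.1976,-0.0405,0.023,1],
  [0,0.075,0.132,-0.1976,-0.0405,0.023,1],
])

```text
clock: 5.12
tool_pos: [389.1, 4.5, 165.7]
eef_rot: [[-0.113, -0.864, 0.49], [-0.994, 0.099, -0.056], [0.0, -0.493, -0.87]]
contact_force: [0.3, 3.5, 2.1]
opening: 0.155
```

```bash
python3 - <<'E'
from h import *
s=sense();x=s["eef_rot"][:,0];yaw=np.arctan2(x[0],-x[1])
print(s["clock"],s["qpos"],s["tool_pos"],s["contact_force"],s["opening"]*85,grasp(s),yaw)
for n in("wrist","scene","top"):cv2.imwrite(f"pics/{n}5.png",camera(n))
E
```

```text
5.1167 [ -7.3644 -16.6888 143.5861   1.063   23.5676  88.2749] [389.055    4.5256 165.7149] [0.3315 3.4566 2.0572] 13.183347452460325 [464.9866  -4.1289  30.865 ] -0.11347693047061692
```

View pics/wrist5.png

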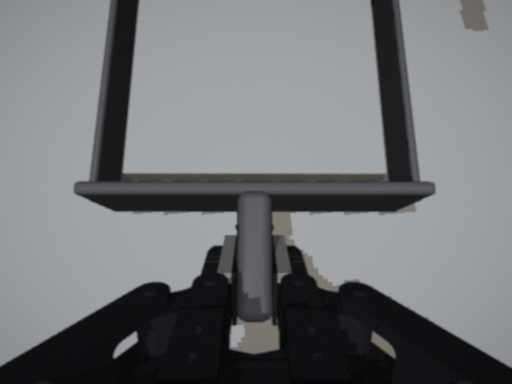

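View pics/scene5.png

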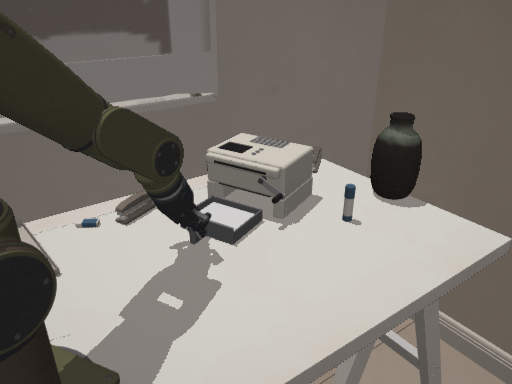

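View pics/top5.png

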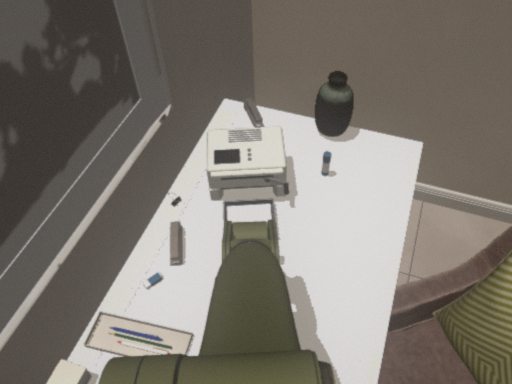

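```bash
python3 - <<'E'
import cv2
a=cv2.imread("pics/scene5.png");b=cv2.imread("pics/top5.png")
cv2.imwrite("pics/s5z.png",cv2.resize(a[130:245,175:325],None,fx=5,fy=5,interpolation=cv2.INTER_CUBIC))
cv2.imwrite("pics/t5z.png",cv2.resize(b[120:250,190:310],None,fx=4.5,fy=4.5,interpolation=cv2.INTER_CUBIC))
from h import *
t=[464.99+97.5*np.cos(.1135),-4.13-97.5*np.sin(.1135),-.1135]
for P in [(65,75,30),(65,-75,30),(-65,-75,42)]:
    w=place(t,[P]);print(P,(proj("scene",w)-[175,130])*5,(proj("top",w)-[190,120])*4.5)
for P in [(-85,-87,0),(-85,87,0),(-85,-77,52),(-85,77,52)]:
    w=place(PR,[P]);print(P,(proj("scene",w)-[175,130])*5,(proj("top",w)-[190,120])*4.5)
c,s=np.cos(PR[2]),np.sin(PR[2]);d=np.array(t[:2])-PR[:2];print(c*d[0]+s*d[1],-s*d[0]+c*d[1],t[2]-PR[2])
E
```

```text
(65, 75, 30) [[180.9969 321.1713]] [[145.1871 363.3928]]
(65, -75, 30) [[432.2034 392.4943]] [[370.8988 349.4158]]
(-65, -75, 42) [[281.5208 488.873 ]] [[387.6077 501.1496]]
(-85, -87, 0) [[486.8472 431.1993]] [[390.3651 343.4791]]
(-85, 87, 0) [[202.3965 347.808 ]] [[135.7881 358.1157]]
(-85, -77, 52) [[471.1107 332.6659]] [[376.0533 295.9158]]
(-85, 77, 52) [[214.2406 263.4219]] [[144.3703 309.0542]]
-178.06581689987604 3.1096300918216464 0.005499999999999991
```

View pics/s5z.png

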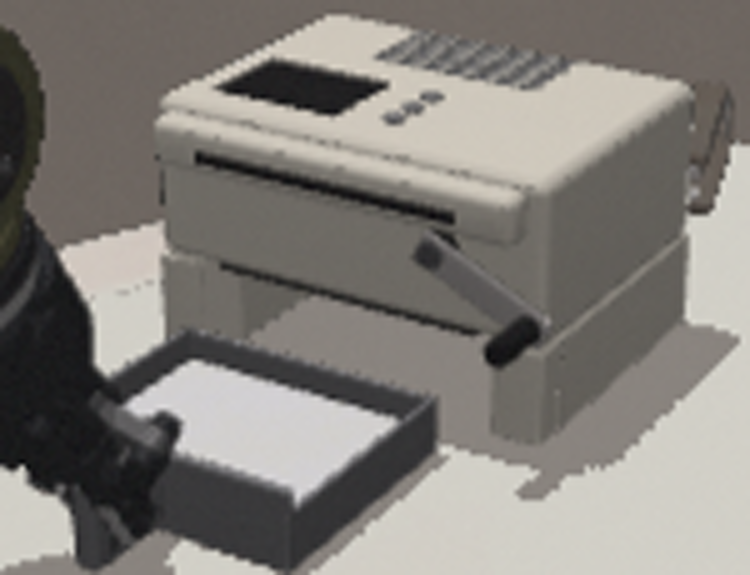

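View pics/t5z.png

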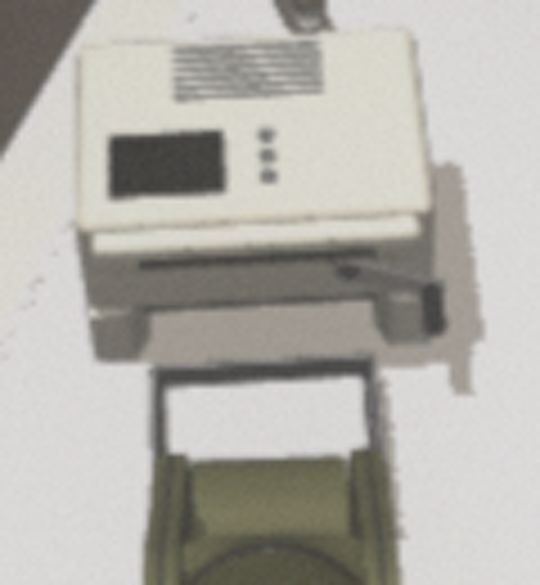

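```bash
python3 - <<'E'
from h import *
un=lambda l,f,o:(np.array(l)+.5)/f-.5+o
T1=[(65,-75,30),(-65,-75,42),(-65,-75,0),(65,-75,0),(65,75,30)]
u1=un([(437,397),(295,497),(290,571),(438,453),(190,332)],5,(175,130))
T2=[(65,75,30),(65,-75,30)];u2=un([(153,367),(375,357)],4.5,(190,120))
t,r=fit("scene",T1,u1,[562,-15,-.11]);print(t,r)
P1=[(-85,-115,0),(-85,-87,0),(85,-115,0),(-94,-58,95)]
v1=un([(544,443),(492,433),(686,322),(430,250)],5,(175,130))
p,r=fit("scene",P1,v1,PR);print(p,r)
f=lambda t:np.r_[(proj("scene",place(t,T1))-u1).ravel(),(proj("top",place(t,T2))-u2).ravel()]
t2=least_squares(f,t,x_scale=[100,100,1]).x;print(t2,f(t2))
for a,b in((t,p),(t2,PR)):
    c,s=np.cos(b[2]),np.sin(b[2]);d=a[:2]-b[:2];print(c*d[0]+s*d[1],-s*d[0]+c*d[1],a[2]-b[2])
E
```

```text
[559.8053 -19.2389  -0.1074] [[ 0.5937  0.0813]
 [-0.7906 -0.4231]
 [ 0.5843  1.2058]
 [ 0.2656 -0.2768]
 [-0.6529 -1.1192]]
[740.1852 -40.3371  -0.1233] [[-0.6406  0.7453]
 [-0.1923 -0.1948]
 [ 0.1691 -0.9173]
 [ 0.6665  0.242 ]]
[559.4739 -19.0252  -0.1069] [ 0.4539  0.1142 -0.9292 -0.3761  0.4484  1.2551  0.1275 -0.2426 -0.8063
 -1.0805 -0.1011  0.1543  0.7391 -0.9931]
-181.6053978392004 -1.240132875815604 0.01588846271253823
-179.98025657888158 -0.9994268588312316 0.012065591116597094
```

```bash
python3 - <<'E'
from h import *
s=sense();x=s["eef_rot"][:,0];yaw=np.arctan2(x[0],-x[1])
g=grasp(s);print(s["clock"])
for m in (30,60,80,100,120,140,158):
    print(m,np.round(rel(g+m*np.array([np.cos(PR[2]),np.sin(PR[2]),0]),R(-.119,np.radians(29.5))),4))
E
```

```text
5.2667
30 [-0.0006  0.0005  0.0009 -0.     -0.0262  0.0148]
60 [-0.0006  0.0005  0.0009 -0.     -0.0523  0.0296]
80 [-0.0006  0.0005  0.0009  0.     -0.0697  0.0394]
100 [-0.0006  0.0005  0.0009  0.     -0.0871  0.0493]
120 [-0.0006  0.0005  0.0009  0.     -0.1045  0.0592]
140 [-0.0006  0.0005  0.0009  0.0001 -0.1219  0.069 ]
158 [-0.0006  0.0005  0.0009  0.0001 -0.1376  0.0779]
```

>>> arm_command([
  [0,0,0,0,-0.013,0.0074,1],
  [0,0,0,0,-0.026,0.0148,1],
  [0,0,0,0,-0.039,0.0222,1],
  [0,0,0,0,-0.052,0.0296,1],
  [0,0,0,0,-0.061,0.0345,1],
  [0,0,0,0,-0.061,0.0345,1],
])

```text
clock: 5.77
tool_pos: [459.3, -7.6, 165.6]
eef_rot: [[-0.12, -0.864, 0.488], [-0.993, 0.105, -0.059], [0.0, -0.492, -0.871]]
contact_force: [0.1, -0.1, -2.9]
opening: 0.154
```

```bash
python3 - <<'E'
from h import *
s=sense();x=s["eef_rot"][:,0];yaw=np.arctan2(x[0],-x[1])
print(s["clock"],s["tool_pos"],s["contact_force"],s["wrist_torque"],s["opening"]*85,grasp(s),yaw)
a=camera("scene");b=camera("top");w=camera("wrist")
cv2.imwrite("pics/s6z.png",cv2.resize(a[130:245,175:325],None,fx=5,fy=5,interpolation=cv2.INTER_CUBIC))
cv2.imwrite("pics/tw6.png",np.hstack([cv2.resize(b[150:250,200:300],(384,384),interpolation=cv2.INTER_CUBIC),cv2.resize(w,(400,384))]))
E
```

```text
5.7667 [459.3373  -7.5663 165.5919] [ 0.1483 -0.0981 -2.8646] [0.1024 0.6233 0.1093] 13.126169478156834 [534.9906 -16.7576  30.6212] -0.12050060737058932
```

View pics/s6z.png

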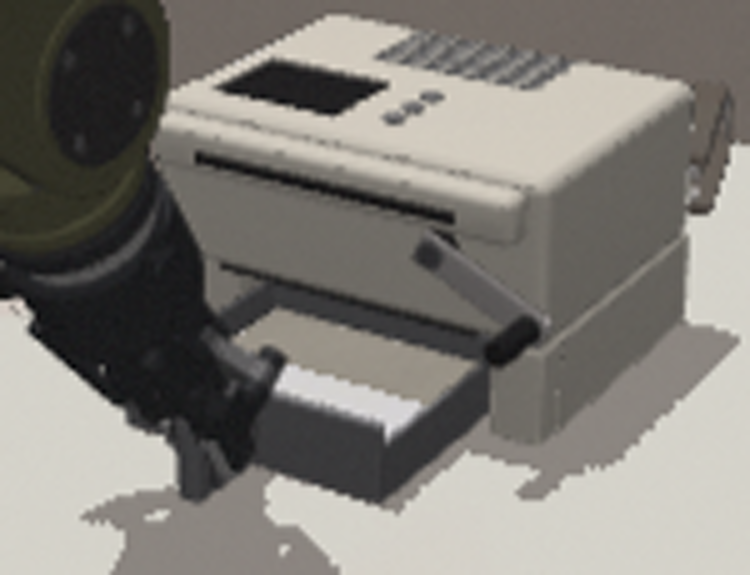

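View pics/tw6.png

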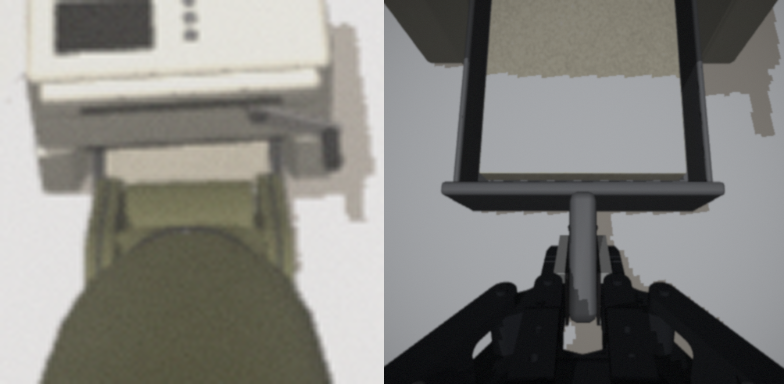

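>>> arm_command([
  [0,0,0,0,-0.0105,0.006,1],
  [0,0,0,0,-0.021,0.012,1],
  [0,0,0,0,-0.0315,0.018,1],
  [0,0,0,0,-0.042,0.0238,1],
  [0,0,0,0,-0.05,0.0283,1],
  [0,0,0,0,-0.05,0.0283,1],
])

```text
clock: 6.42
tool_pos: [515.4, -14.2, 165.3]
eef_rot: [[-0.12, -0.864, 0.488], [-0.993, 0.105, -0.059], [0.0, -0.492, -0.871]]
contact_force: [-0.1, -0.1, -2.2]
opening: 0.159
```

```bash
cat > st.py <<'E'
from h import *
s=sense();x=s["eef_rot"][:,0];yaw=np.arctan2(x[0],-x[1]);g=grasp(s);d=g[:2]-PR[:2];c,n=np.cos(PR[2]),np.sin(PR[2])
print(s["clock"],s["tool_pos"],"F",s["contact_force"],s["wrist_torque"],s["opening"]*85,"g",g,yaw,"g in printer",c*d[0]+n*d[1],-n*d[0]+c*d[1])
E
python3 st.py
```

```text
6.4167 [515.3522 -14.2031 165.2781] F [-0.0829 -0.0638 -2.2357] [0.042  0.6893 0.0131] 13.546339213924467 g [591.0423 -23.3885  30.3276] -0.12061817819381242 g in printer -148.11710167034627 -1.5841146574154727
```

>>> arm_command([
  [0,0,0,0,-0.007,0.004,1],
  [0,0,0,0,-0.014,0.008,1],
  [0,0,0,0,-0.019,0.0108,1],
  [0,0,0,0,-0.019,0.0108,1],
  [0,0,0,0,-0.019,0.0108,1],
])

```text
clock: 6.83
tool_pos: [536.7, -16.9, 164.9]
eef_rot: [[-0.12, -0.864, 0.488], [-0.993, 0.105, -0.059], [0.0, -0.492, -0.871]]
contact_force: [0.3, 0.8, -0.6]
opening: 0.158
```

```bash
python3 st.py; python3 - <<'E'
from h import *
a=camera("scene");w=camera("wrist")
cv2.imwrite("pics/s7z.png",cv2.resize(a[130:245,175:325],None,fx=5,fy=5,interpolation=cv2.INTER_CUBIC))
cv2.imwrite("pics/w7.png",w)
E
```

```text
6.8333 [536.687  -16.923  164.8643] F [ 0.3331  0.761  -0.5734] [-0.0499  0.2782 -0.0161] 13.455560217123331 g [612.3567 -26.1329  29.9041] -0.12066237487870068 g in printer -126.62765891249262 -1.778631620782253
```

View pics/s7z.png

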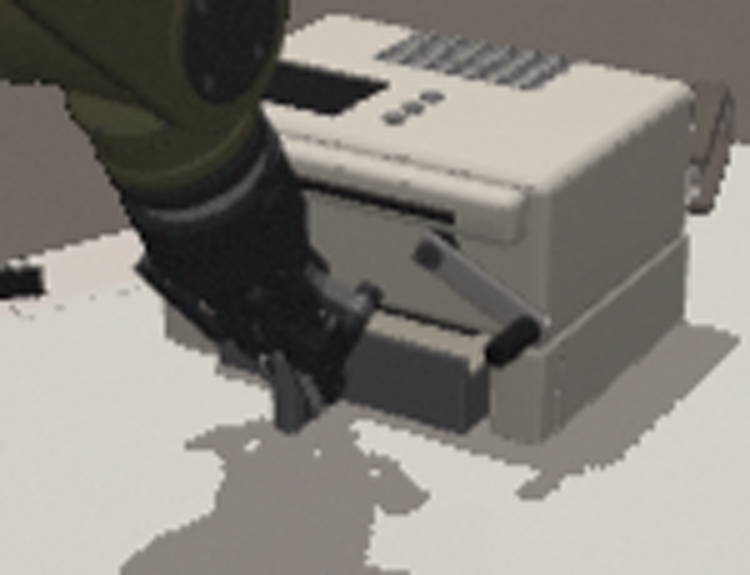

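View pics/w7.png

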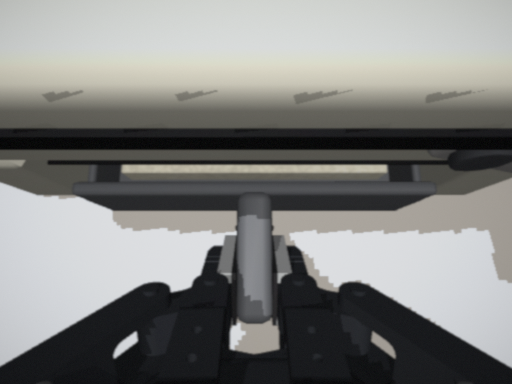

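>>> arm_command([
  [0,0,0,0,-0.0017,0.001,1],
  [0,0,0,0,-0.0035,0.002,1],
  [0,0,0,0,-0.0052,0.003,1],
  [0,0,0,0,-0.0052,0.003,1],
  [0,0,0,0,-0.0052,0.003,1],
])

```text
clock: 7.35
tool_pos: [542.5, -17.6, 164.9]
eef_rot: [[-0.12, -0.864, 0.488], [-0.993, 0.105, -0.059], [0.0, -0.492, -0.871]]
contact_force: [-2.3, -0.2, 2.8]
opening: 0.159
```

```bash
python3 st.py
```

```text
7.35 [542.5352 -17.5908 164.8664] F [-2.2699 -0.1963  2.8009] [-0.0152  0.4797  0.0268] 13.490416804700864 g [618.1941 -26.7934  29.8996] -0.12063696863060172 g in printer -120.75312851606684 -1.7414213342482654
```

>>> arm_command([
  [0,0,0,0,-0.001,0.0006,1],
  [0,0,0,0,-0.0022,0.0012,1],
  [0,0,0,0,-0.0022,0.0012,1],
])

```text
clock: 7.6
tool_pos: [545.1, -17.9, 164.9]
eef_rot: [[-0.12, -0.864, 0.488], [-0.993, 0.105, -0.059], [0.0, -0.492, -0.871]]
contact_force: [-3.5, 0.5, 2.4]
opening: 0.156
```

```bash
python3 st.py
```

```text
7.6 [545.1132 -17.8985 164.8695] F [-3.5434  0.542   2.4179] [0.0014 0.5298 0.009 ] 13.224640250560787 g [620.7663 -27.0991  29.8993] -0.1206323834921834 g in printer -118.16282166322452 -1.7395755127206627
```

>>> arm_command([
  [0,0,0,0,-0.0012,0.0007,1],
  [0,0,0,0,-0.0026,0.0015,1],
  [0,0,0,0,-0.0026,0.0015,1],
])

```text
clock: 7.85
tool_pos: [546.6, -18.1, 165.2]
eef_rot: [[-0.12, -0.867, 0.483], [-0.993, 0.105, -0.059], [0.0, -0.486, -0.874]]
contact_force: [-27.2, 1.5, 23.8]
opening: 0.165
```

>>> arm_command([
  [0,0,0,0,-0.001,0.0006,1],
  [0,0,0,0,-0.002,0.0011,1],
  [0,0,0,0,-0.002,0.0011,1],
])

```text
clock: 8.1
tool_pos: [547.4, -18.1, 165.5]
eef_rot: [[-0.12, -0.87, 0.478], [-0.993, 0.105, -0.058], [0.0, -0.482, -0.876]]
contact_force: [-26.7, 1.0, 23.5]
opening: 0.159
```

```bash
python3 st.py; python3 - <<'E'
from h import *
a=camera("scene");w=camera("wrist")
cv2.imwrite("pics/s8z.png",cv2.resize(a[130:245,175:325],None,fx=5,fy=5,interpolation=cv2.INTER_CUBIC))
cv2.imwrite("pics/w8.png",w)
E
```

```text
8.1 [547.4275 -18.1456 165.5281] F [-26.6695   0.9754  23.5335] [-0.0548  1.7611 -0.2047] 13.505883726767788 g [621.5412 -27.1584  29.6939] -0.12021289994369906 g in printer -117.38641801381374 -1.7065483743665038
```

View pics/s8z.png

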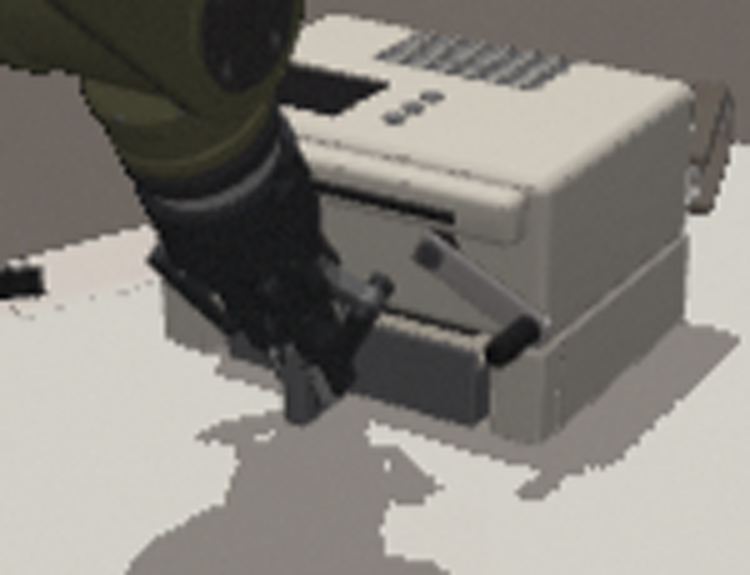

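View pics/w8.png

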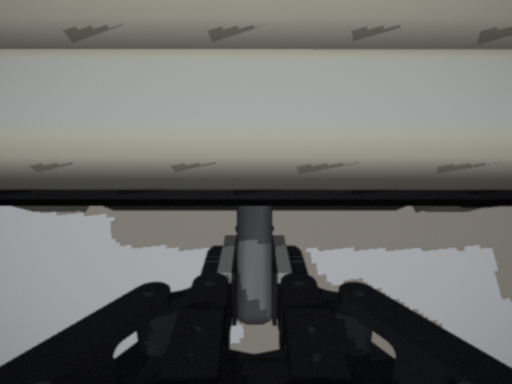

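```bash
python3 - <<'E'
from h import *
for X in (-20,-25,-30,-35):
    for P in [(-65,-75,0),(-65,-75,42)]:
        q=place(PR,[(X+P[0],P[1]-1,P[2])]);print(X,P,(proj("scene",q)-[175,130])*5)
print((proj("scene",place(PR,[(-85,-87,0),(-85,-115,0),(-85,-77,52),(-85,-115,52)]))-[175,130])*5)
a=cv2.imread("pics/s8z.png");cv2.imwrite("pics/s8zz.png",cv2.resize(a[270:470,340:580],None,fx=3,fy=3,interpolation=cv2.INTER_CUBIC))
E
```

```text
-20 (-65, -75, 0) [[467.5798 425.5507]]
-20 (-65, -75, 42) [[468.9863 350.4514]]
-25 (-65, -75, 0) [[462.5885 429.7161]]
-25 (-65, -75, 42) [[463.9135 354.4117]]
-30 (-65, -75, 0) [[457.5609 433.9118]]
-30 (-65, -75, 42) [[458.803  358.4014]]
-35 (-65, -75, 0) [[452.4965 438.1383]]
-35 (-65, -75, 42) [[453.6545 362.4208]]
[[486.8472 431.1993]
 [536.7446 445.8275]
 [471.1107 332.6659]
 [540.0408 351.2472]]
```

View pics/s8zz.png

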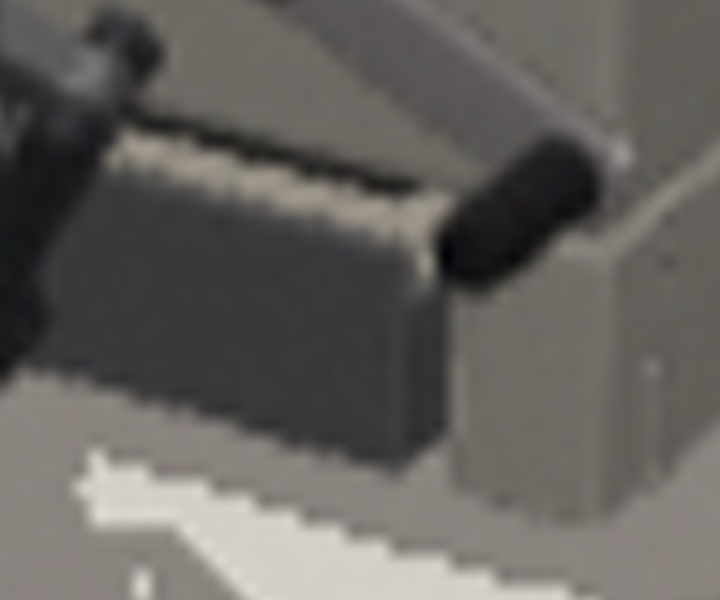

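The wrist force rose steeply at the stop. In the scene view the panel's lower right corner sits at (471.7,426.7) against about (472.5,427.5) expected for home, so the tray is home. I'll release and back straight out.

>>> arm_command([
  [0,0,0,0,0.001,-0.0006,0.5],
  [0,0,0,0,0.001,-0.0006,0.2],
  [0,0,0,0,0.001,-0.0006,0.2],
  [0,0,0,0,0.001,-0.0006,0.2],
  [0,0,0,0,0.001,-0.0006,0.2],
])

```text
clock: 8.62
tool_pos: [546.5, -18.1, 165.4]
eef_rot: [[-0.12, -0.87, 0.479], [-0.993, 0.105, -0.058], [0.0, -0.482, -0.876]]
contact_force: [-0.3, 0.7, -0.8]
opening: 0.401
```

```bash
python3 st.py; python3 - <<'E'
from h import *
w=camera("wrist");cv2.imwrite("pics/w9.png",w)
E
```

```text
8.6167 [546.4586 -18.0638 165.4343] F [-0.2915  0.6815 -0.8384] [0.022  0.2533 0.007 ] 34.09346799977658 g [620.6394 -27.0897  29.6375] -0.12031053428066311 g in printer -118.28993779283043 -1.7453483705510155
```

View pics/w9.png

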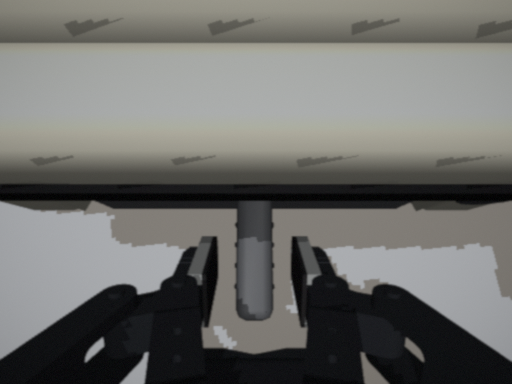

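>>> arm_command([
  [0,0,0,0,0.0174,-0.0096,0.2],
  [0,0,0,0,0.0348,-0.0193,0.2],
  [0,0,0,0,0.0522,-0.029,0.2],
  [0,0,0,0,0.0697,-0.0386,0.2],
  [0,0,0,0,0.055,-0.065,0.2],
  [0,0,0,0,0.041,-0.091,0.2],
  [0,0,0,0,0.041,-0.091,0.2],
])

```text
clock: 9.25
tool_pos: [469.6, -8.7, 231.5]
eef_rot: [[-0.12, -0.864, 0.489], [-0.993, 0.104, -0.06], [0.001, -0.493, -0.87]]
contact_force: [1.6, -0.5, 0.8]
opening: 0.403
```

```bash
python3 st.py; python3 - <<'E'
from h import *
w=camera("wrist");cv2.imwrite("pics/w10.png",w)
a=camera("scene")
cv2.imwrite("pics/s10z.png",cv2.resize(a[130:245,175:325],None,fx=5,fy=5,interpolation=cv2.INTER_CUBIC))
s=sense();T=wristT()
for P in [(-85,-75,0),(-85,75,0),(-85,-75,42),(-85,75,42),(-134,0,3),(-85,-87,0),(-85,87,0),(-128,-58-60*np.sin(1.2),95-60*np.cos(1.2)),(-95,-58,95)]:
    print(P,proj("wrist",place(PR,[P]),T))
q=s["qpos"]
for tilt in (25,28,31):
  for a in (1.2,.8,.4,0):
    Rt=R(PR[2],np.radians(tilt));g=place(PR,[(-118,-58-60*np.sin(a),95-60*np.cos(a))])[0]
    qq,e,o=ik(g-161*Rt[:,2],Rt,q);q=qq;print(tilt,a,qq,round(e,2),round(o,2))
E
```

```text
9.25 [469.5954  -8.6845 231.5132] F [ 1.6234 -0.502   0.803 ] [-0.0128  0.1841 -0.0186] 34.28269966076133 g [545.4017 -17.9133  96.631 ] -0.1201721871555011 g in printer -194.08499479492755 -1.5660171939086602
(-85, -75, 0) [[351.4424 121.3784]]
(-85, 75, 0) [[153.7059 121.5274]]
(-85, -75, 42) [[370.3717  93.0477]]
(-85, 75, 42) [[134.2829  93.2068]]
(-134, 0, 3) [[252.5989 183.0819]]
(-85, -87, 0) [[367.2518 121.3665]]
(-85, 87, 0) [[137.8775 121.5394]]
(-128, np.float64(-113.92234515803358), np.float64(73.25853473139958)) [[473.087  137.8434]]
(-95, -58, 95) [[374.4087  54.9861]]
25 1.2 [-20.1456   1.8395 120.4846  10.117   33.6829  69.4371] 0.0 0.0
25 0.8 [-18.7312   3.5357 121.0698   9.686   31.2325  70.8721] 0.0 0.0
25 0.4 [-16.5497   4.6604 121.4912   8.3605  29.4262  73.8708] 0.0 0.0
25 0 [-13.9339   5.0223 121.6795   6.2762  28.612   78.0303] 0.0 0.0
28 1.2 [-20.4727   0.8784 122.1808  12.7158  30.2313  66.8617] 0.0 0.0
28 0.8 [-19.025    2.6411 122.7468  12.3309  27.6984  68.2321] 0.0 0.0
28 0.4 [-16.7911   3.8101 123.156   10.7702  25.7906  71.456 ] 0.0 0.0
28 0 [-14.1112   4.1865 123.3409   8.1417  24.886   76.1585] 0.0 0.0
31 1.2 [-20.8064   0.0268 123.8348  16.0299  26.798   63.563 ] 0.0 0.0
31 0.8 [-19.3249   1.8622 124.3778  15.802   24.1782  64.758 ] 0.0 0.0
31 0.4 [-17.0376   3.0798 124.772   14.0257  22.1502  68.1884] 0.0 0.0
31 0 [-14.2923   3.4722 124.9524  10.7119  21.1273  73.5769] 0.0 0.0
```

View pics/w10.png

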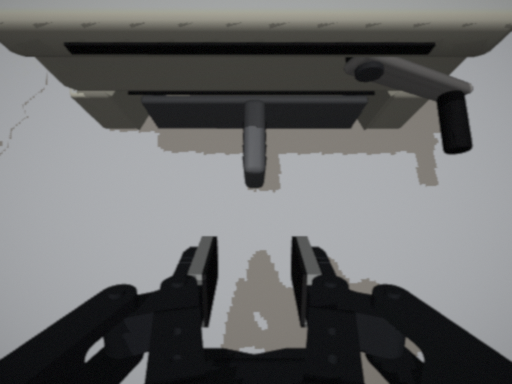

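View pics/s10z.png

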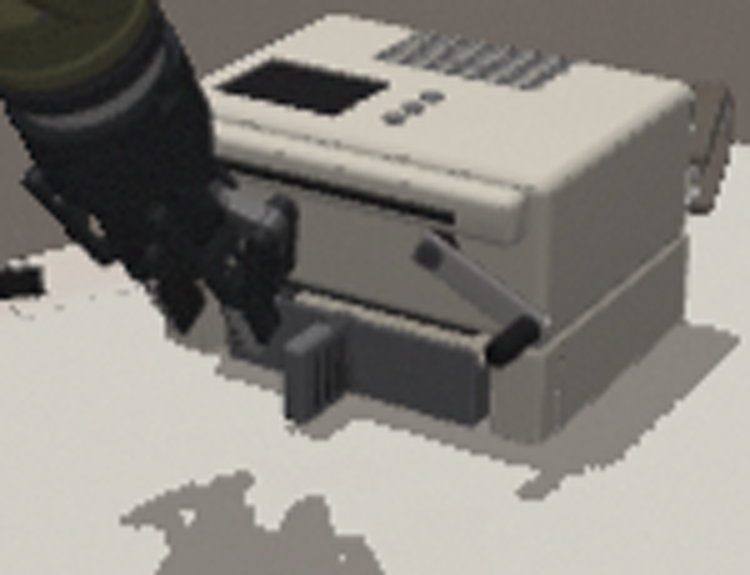

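```bash
python3 - <<'E'
import cv2
a=cv2.imread("pics/w10.png");cv2.imwrite("pics/w10z.png",cv2.resize(a[20:200,320:500],None,fx=4,fy=3.3,interpolation=cv2.INTER_CUBIC))
cv2.imwrite("pics/w10y.png",cv2.resize(a[60:200,60:400],None,fx=2.3,fy=2.3,interpolation=cv2.INTER_CUBIC))
E
```

```text
(no output)
```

View pics/w10z.png

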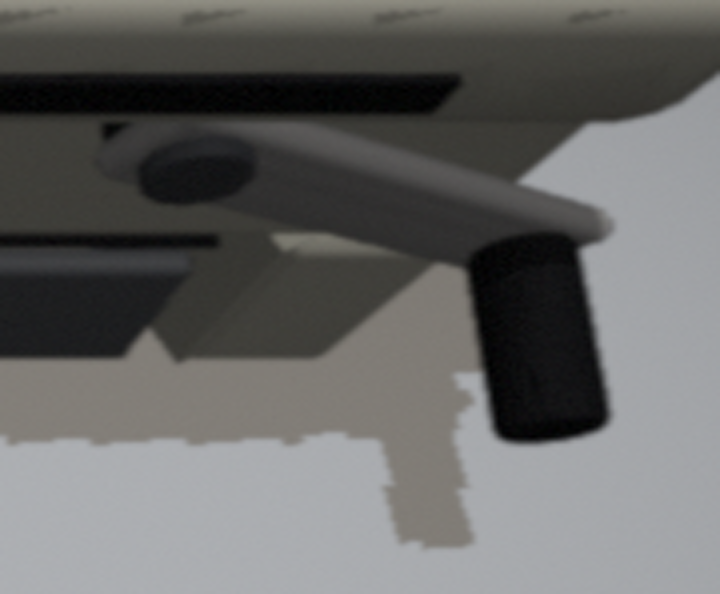

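View pics/w10y.png

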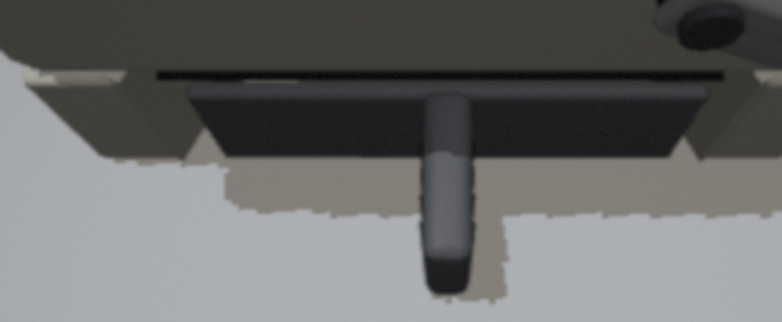

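```bash
python3 - <<'E'
from h import *
T=wristT()
P=[(-85,-75,0),(-85,75,0),(-85,-75,42),(-85,75,42),(-85,-87,0),(-85,-115,0),(-85,115,0),(-134,0,3),(-134,0,47)]
uv=np.array([(351.3,128.3),(156.5,128.3),(367,99),(141.5,99),(364.5,128.5),(400,128.2),(105.7,127.6),(254,187),(254,170)])
p,r=fit("wrist",P,uv,PR,T);print(p,r)
# free camera rotation+height test
def f(v):
    M=T.copy();M[:3,:3]=M[:3,:3]@Ro.from_rotvec(v[:3]).as_matrix();M[:3,3]+=v[3:]*1000
    return (proj("wrist",place(PR,P),M)-uv).ravel()
r=least_squares(f,np.zeros(6));print(r.x,f(r.x).reshape(-1,2))
E
```

```text
[733.9889 -39.7013  -0.1214] [[ 1.3324 -1.4907]
 [-2.3369 -1.7751]
 [ 4.8809  0.4056]
 [-6.7534  0.0577]
 [ 4.0056 -1.668 ]
 [ 5.5408 -1.3149]
 [-4.4787 -1.1509]
 [-0.708   1.8384]
 [-0.8232  1.4951]]
[ 0.0281  0.0076 -0.0009 -0.0047  0.0034  0.0049] [[-1.7326 -0.2329]
 [ 0.9791 -0.5604]
 [ 0.7959  1.394 ]
 [-1.496   0.8434]
 [ 0.353  -0.4068]
 [ 0.4726 -0.0461]
 [ 0.2349  0.0517]
 [-0.0874  0.4626]
 [ 0.4817 -1.5159]]
```

```bash
python3 - <<'E'
from h import *
T=wristT();v=np.array([ 0.0281,0.0076,-0.0009,-0.0047,0.0034,0.0049])
M=T.copy();M[:3,:3]=M[:3,:3]@Ro.from_rotvec(v[:3]).as_matrix();M[:3,3]+=v[3:]*1000
for q in (1,1.1,1.2,1.3,1.4):
    K=[(-128,-58-60*np.sin(q),95-60*np.cos(q)),(-95,-58-60*np.sin(q),95-60*np.cos(q))]
    print(q,proj("wrist",place(PR,K),M).ravel(),((proj("scene",place(PR,K))-[175,130])*5).ravel())
E
```

```text
1 [445.2784 149.8271 437.2701  97.751 ] [484.7143 363.4578 518.7215 336.2751]
1.1 [455.9437 146.3447 447.2749  93.059 ] [490.581  354.9995 524.5631 327.9317]
1.2 [466.5368 142.4679 457.1619  87.8468] [495.4875 345.6751 529.464  318.7484]
1.3 [476.9846 138.185  466.857   82.1029] [499.372  335.5732 533.3632 308.8127]
1.4 [487.1982 133.4868 476.2719  75.8192] [502.1828 324.7931 536.2092 298.2225]
```

```bash
cat > kn.py <<'E'
from h import *
def kn(q,tilt=28,x=-120,back=0,dq=0):
    Rt=R(PR[2],np.radians(tilt));g=place(PR,[(x,-58-60*np.sin(q),95-60*np.cos(q))])[0]
    return rel(g-(6+back)*Rt[:,2],Rt)
E
python3 - <<'E'
from kn import *
print(kn(1.12,back=80));print(kn(1.12,back=0))
E
```

```text
[-0.0186 -0.001  -0.0009  0.1105 -0.0604 -0.0285]
[-0.0186 -0.001  -0.0009  0.1105 -0.0589  0.0515]
```

>>> arm_command([
  [-0.019,0,0,0.0275,-0.015,-0.007,0.1],
  [-0.019,0,0,0.055,-0.03,-0.014,0.1],
  [-0.019,0,0,0.083,-0.045,-0.021,0.1],
  [-0.019,0,0,0.1105,-0.0604,-0.0285,0.1],
  [-0.019,0,0,0.1105,-0.0604,-0.0285,0.1],
  [-0.019,0,0,0.1105,-0.0604,-0.0285,0.1],
], newtons=20)

```text
clock: 9.85
tool_pos: [493.8, -124.2, 281.2]
eef_rot: [[-0.123, -0.877, 0.465], [-0.992, 0.108, -0.058], [0.0, -0.468, -0.883]]
contact_force: [-1.2, 0.2, -0.0]
opening: 0.448
```

```bash
python3 st.py; python3 - <<'E'
from kn import *
w=camera("wrist");cv2.imwrite("pics/w11.png",w);print(kn(1.12))
E
```

```text
9.85 [ 493.7648 -124.1998  281.1944] F [-1.2351  0.2111 -0.0351] [0.1244 0.2507 0.0353] 38.0975304134931 g [ 565.8234 -133.1285  144.2534] -0.12300380941875358 g in printer -160.12948022343667 -113.54194990684663
[ 0.0033 -0.0008 -0.0023 -0.0003 -0.0013  0.0788]
```

View pics/w11.png

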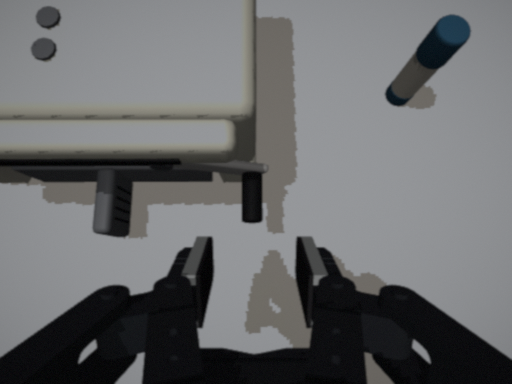

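The knob sits at (252,197), midway between the pads at columns 212 and 297. Advancing and closing.

>>> arm_command([
  [0.003,0,-0.002,0,-0.0005,0.03,0.1],
  [0.003,0,-0.002,0,-0.001,0.06,0.1],
  [0.003,0,-0.002,0,-0.0013,0.078,0.1],
  [0.003,0,-0.002,0,-0.0013,0.078,0.1],
  [0.003,0,-0.002,0,-0.0013,0.078,0.1],
], newtons=20)

```text
clock: 10.32
tool_pos: [529.3, -126.2, 208.8]
eef_rot: [[-0.118, -0.88, 0.461], [-0.993, 0.105, -0.054], [-0.001, -0.464, -0.886]]
contact_force: [0.1, -0.1, 0.5]
opening: 0.452
```

```bash
python3 st.py; python3 - <<'E'
from kn import *
w=camera("wrist");cv2.imwrite("pics/w12.png",w);a=camera("scene")
cv2.imwrite("pics/s12z.png",cv2.resize(a[130:245,175:325],None,fx=5,fy=5,interpolation=cv2.INTER_CUBIC))
E
```

```text
10.3167 [ 529.3097 -126.2064  208.8084] F [ 0.1384 -0.1283  0.4868] [0.0142 0.1903 0.0487] 38.402620020235375 g [ 600.7443 -134.5435   71.5036] -0.11808533361427473 g in printer -125.28749705422997 -110.80114316035461
```

View pics/w12.png

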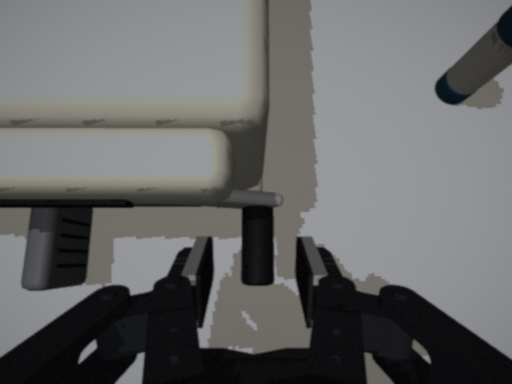

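View pics/s12z.png

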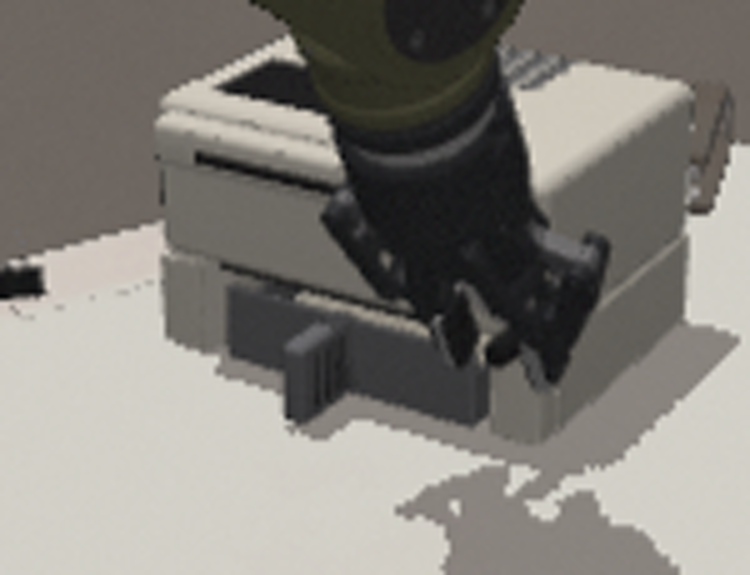

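>>> arm_command([
  [0,0,0,0,0,0,0.5],
  [0,0,0,0,0,0,0.8],
  [0,0,0,0,0,0,1],
  [0,0,0,0,0,0,1],
  [0,0,0,0,0,0,1],
  [0,0,0,0,0,0,1],
  [0,0,0,0,0,0,1],
], newtons=25)

```text
clock: 11.0
tool_pos: [530.4, -127.0, 212.3]
eef_rot: [[-0.119, -0.877, 0.466], [-0.993, 0.105, -0.056], [0.0, -0.47, -0.883]]
contact_force: [-2.4, 0.3, 3.5]
opening: 0.152
```

```bash
python3 st.py; python3 - <<'E'
from kn import *
w=camera("wrist");cv2.imwrite("pics/w13.png",w)
E
```

```text
11.0 [ 530.3579 -126.9578  212.3189] F [-2.4418  0.2711  3.5035] [ 0.2015  0.1357 -0.0005] 12.932581318093185 g [ 602.6574 -135.6344   75.4887] -0.11887539079675744 g in printer -123.25844881662178 -111.65718462144723
```

View pics/w13.png

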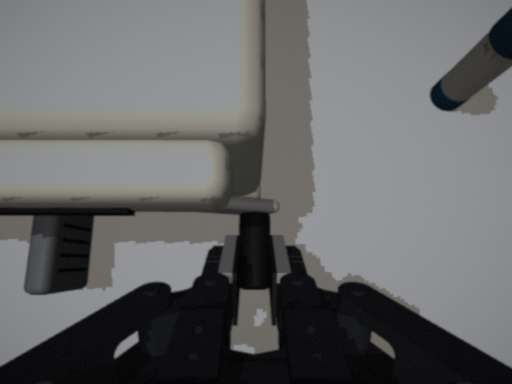

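>>> arm_command([
  [0,0,0,-0.0035,0.0028,0.0052,1],
  [0,0,0,-0.007,0.0053,0.0099,1],
  [0,0,0,-0.0111,0.0074,0.014,1],
  [0,0,0,-0.0154,0.0093,0.0175,1],
  [0,0,0,-0.0202,0.011,0.0207,1],
  [0,0,0,-0.0252,0.0125,0.0234,1],
  [0,0,0,-0.0252,0.0125,0.0234,1],
])

```text
clock: 11.63
tool_pos: [532.8, -102.4, 183.4]
eef_rot: [[-0.119, -0.877, 0.465], [-0.993, 0.104, -0.058], [0.002, -0.469, -0.883]]
contact_force: [9.3, -8.9, -14.1]
opening: 0.149
```

```bash
python3 st.py; python3 - <<'E'
from kn import *
w=camera("wrist");cv2.imwrite("pics/w14.png",w);a=camera("scene")
cv2.imwrite("pics/s14z.png",cv2.resize(a[130:245,175:325],None,fx=5,fy=5,interpolation=cv2.INTER_CUBIC))
E
```

```text
11.6333 [ 532.755  -102.441   183.4275] F [  9.3288  -8.9361 -14.0867] [-1.0367 -0.0363 -0.5587] 12.632029015347008 g [ 604.8559 -111.3937   46.5103] -0.11958073368055597 g in printer -123.95336056734669 -87.32695607996705
```

View pics/w14.png

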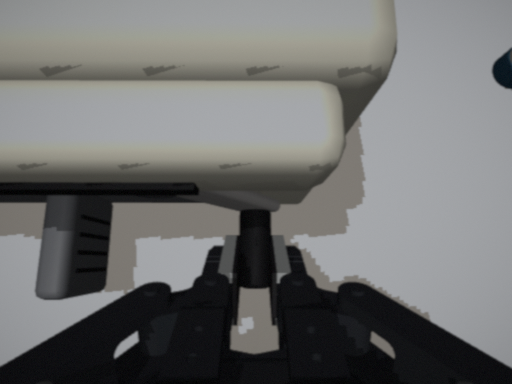

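View pics/s14z.png

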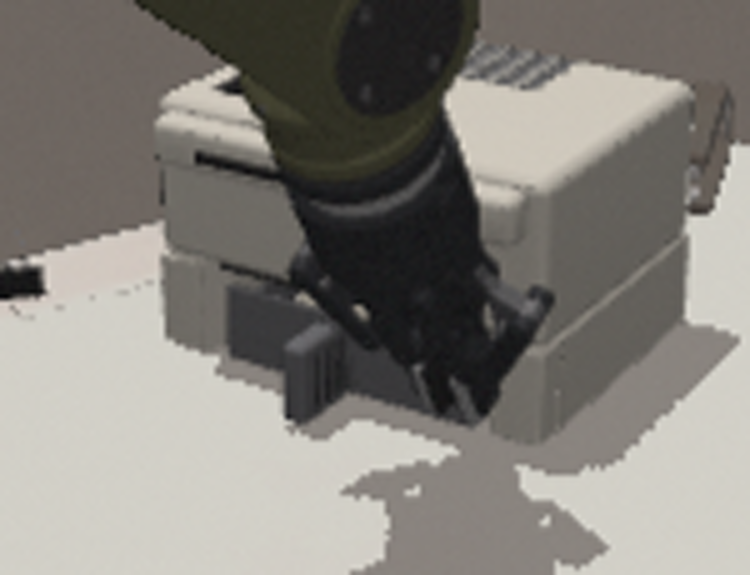

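>>> arm_command([
  [0,0,0,-0.0055,0.0014,0.0026,1],
  [0,0,0,-0.011,0.0025,0.0048,1],
  [0,0,0,-0.0168,0.0033,0.0062,1],
  [0,0,0,-0.0226,0.0039,0.0073,1],
  [0,0,0,-0.0226,0.0039,0.0073,1],
])

```text
clock: 12.15
tool_pos: [535.5, -79.7, 174.3]
eef_rot: [[-0.119, -0.877, 0.465], [-0.993, 0.104, -0.058], [0.002, -0.468, -0.884]]
contact_force: [4.8, -3.0, -5.4]
opening: 0.15
```

```bash
python3 st.py
```

```text
12.15 [535.4593 -79.6667 174.2502] F [ 4.7868 -3.0029 -5.3688] [-0.1806 -0.0945 -0.1711] 12.765316056291764 g [607.4976 -88.5997  37.2989] -0.11935226186746269 g in printer -124.03634187958053 -64.38057079870498
```

>>> arm_command([
  [0,0,0,-0.003,0.0002,0.0003,1],
  [0,0,0,-0.006,0.0003,0.0005,1],
  [0,0,0,-0.008,0.0003,0.0005,1],
  [0,0,0,-0.008,0.0003,0.0005,1],
])

```text
clock: 12.48
tool_pos: [536.3, -72.3, 173.0]
eef_rot: [[-0.119, -0.877, 0.465], [-0.993, 0.103, -0.059], [0.004, -0.469, -0.883]]
contact_force: [3.4, -10.6, -4.8]
opening: 0.15
```

>>> arm_command([
  [0,0,0,-0.0015,0,0,1],
  [0,0,0,-0.0025,0,0,1],
  [0,0,0,-0.0025,0,0,1],
])

```text
clock: 12.73
tool_pos: [536.4, -71.5, 172.8]
eef_rot: [[-0.12, -0.877, 0.465], [-0.993, 0.102, -0.063], [0.008, -0.469, -0.883]]
contact_force: [-2.3, -16.1, -0.4]
opening: 0.151
```

```bash
python3 st.py; python3 - <<'E'
from kn import *
w=camera("wrist");cv2.imwrite("pics/w15.png",w);a=camera("scene")
cv2.imwrite("pics/s15z.png",cv2.resize(a[130:245,175:325],None,fx=5,fy=5,interpolation=cv2.INTER_CUBIC))
E
```

```text
12.7333 [536.4427 -71.5429 172.8112] F [ -2.3455 -16.0835  -0.4154] [-1.9992  0.575  -1.1902] 12.796226550213536 g [608.5151 -81.2971  35.9338] -0.12003904633262022 g in printer -123.8930520183467 -57.008819672722716
```

View pics/s15z.png

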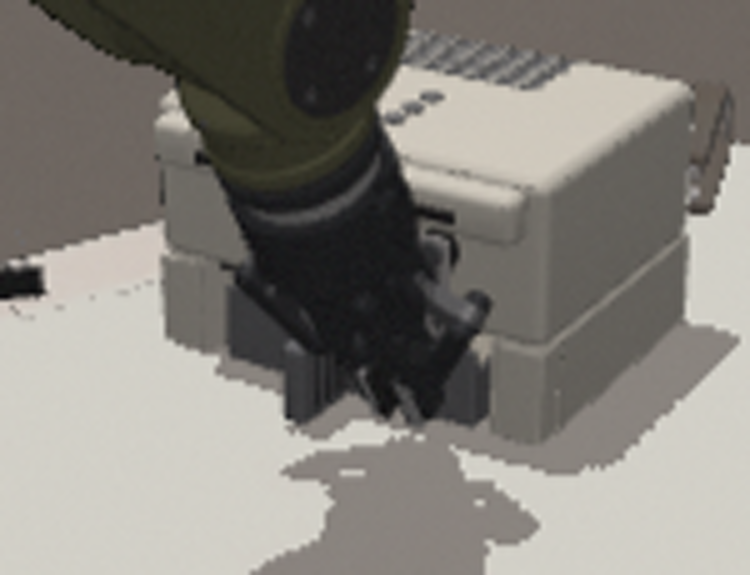

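>>> arm_command([
  [0,0,0,0.0005,0,0,0.6],
  [0,0,0,0.001,0,0,0.3],
  [0,0,0,0.001,0,0,0.3],
  [0,0,0,0.001,0,0,0.3],
  [0,0,0,0.001,0,0,0.3],
])

```text
clock: 13.25
tool_pos: [536.3, -72.0, 172.7]
eef_rot: [[-0.119, -0.877, 0.465], [-0.993, 0.102, -0.062], [0.007, -0.469, -0.883]]
contact_force: [0.9, -0.3, -0.3]
opening: 0.349
```

>>> arm_command([
  [0,0,0,0,0.0088,-0.0047,0.3],
  [0,0,0,0,0.0176,-0.0094,0.3],
  [0,0,0,0,0.035,-0.0186,0.3],
  [0,0,0,0,0.0525,-0.028,0.3],
  [0,0,0,0,0.07,-0.037,0.3],
  [0,0,0,0,0.056,-0.064,0.3],
  [0,0,0,0,0.037,-0.099,0.3],
  [0,0,0,0,0.037,-0.099,0.3],
  [0,0,0,0,0.037,-0.099,0.3],
])

```text
clock: 14.0
tool_pos: [458.2, -62.1, 246.0]
eef_rot: [[-0.119, -0.874, 0.471], [-0.993, 0.101, -0.064], [0.008, -0.475, -0.88]]
contact_force: [-0.6, 0.0, -0.8]
opening: 0.35
```

```bash
python3 st.py; python3 - <<'E'
from kn import *
w=camera("wrist");cv2.imwrite("pics/w16.png",w);a=camera("scene")
cv2.imwrite("pics/s16z.png",cv2.resize(a[130:245,175:325],None,fx=5,fy=5,interpolation=cv2.INTER_CUBIC))
cv2.imwrite("pics/s16.png",a)
E
```

```text
14.0 [458.1878 -62.1394 245.9941] F [-0.5944  0.0368 -0.7538] [0.0256 0.2722 0.0029] 29.77124779145239 g [531.155  -72.0047 109.5995] -0.11923960207154195 g in printer -201.80919141036665 -56.96627324759251
```

View pics/w16.png

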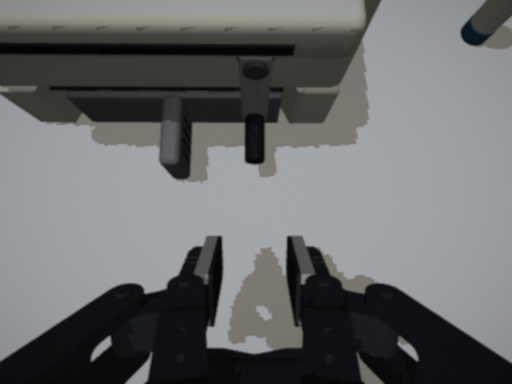

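View pics/s16z.png

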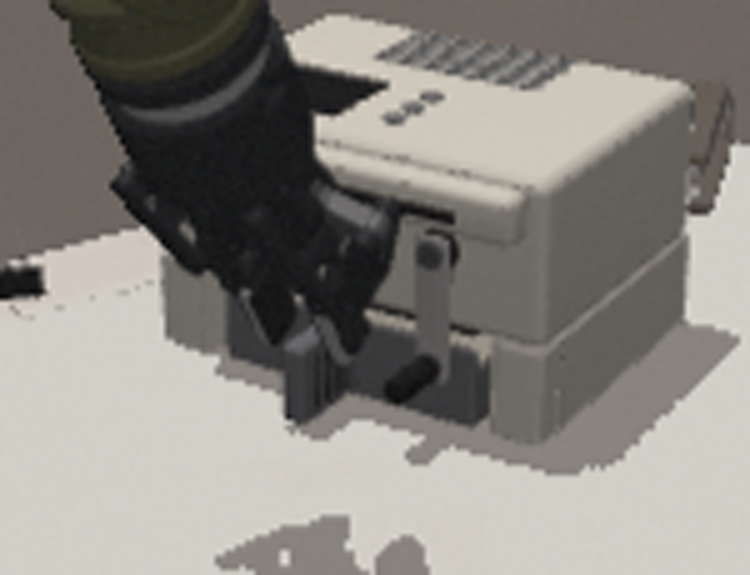

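The catch hangs vertically from (433,252) to (437,365), and the tray is unmoved with its corner at about (472,426). The gripper is clear of everything.

```bash
python3 -c "
from cell import *
print(hand_in())"
```

```text
the job is handed in; nothing more can be done
None
```

The tray is fully home in the bay and the catch hangs straight down across its front. I handed the job in at about 14 s; no verdict was reported.

- **Tray:** I gripped it by the fin, carried it round square to the printer and slid it in until it met the rear stop. The wrist force rose from about 4 N to 27 N along x (24 N along z) there. In the scene view its front corner was within about 1 px (about 1 mm) of the expected home position.
- **Catch:** It started at about 1.1 to 1.2 rad. I gripped the knob, swung it round its arc to the end stop at 16 N, released it and backed away. The last pictures show it vertical, the tray apparently unmoved and the gripper clear, with wrist force under 1 N.
- **Stapler and glue stick:** I never brought the arm near either one. The glue stick looked upright in the last wrist picture; I did not measure the stapler again at the end.
- **Disagreement between cameras:** The wrist camera placed the printer about 4 mm nearer to the robot than the fixed cameras did, with residuals up to 7 px. I relied on the fixed cameras and on the contact force.

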